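Load the powder jars into the feed lane

ROBOT

A 7-joint arm with a two-finger parallel gripper is mounted at the origin on a cart in front of the work surface, level with it; the furniture and walls round the work are solid. World frame = base frame: x ahead of the robot, y to its left, z up, the work surface at z = 0. Lengths are in m, angles in rad, forces in N, time in s.
With the tool pointing down it reaches from about 0.425 to 0.8 m from the base axis. Payload 8.3 kg.
Tool frame: the origin (TCP) lies midway between the tips of the shut fingers; the grasp point (between the pads) lies 19 mm behind it; z points along the fingers, y is the line along which they close (so a half turn about z gives the same grasp; the last joint's range is limited). The gripper opens to 85 mm and grips with 20 to 120 N. Pads are 22 mm wide; open, the fingers measure 114 mm over their backs; the gripper's body (76 mm by 85 mm) begins 54 mm behind the grasp point. The pads swing forward as they close: fully open they stand 13 mm farther back than shut.
Start: joints at [1.112, 0.383, 0.016, 1.37, -0.006, 1.388, -0.046], TCP at [0.241, -0.577, 0.231] pointing down, gripper open.
Joint ranges: [-2.95, 2.95], [-0.25, 2.06], [-1.52, 1.56], [0.18, 2.33], [-1.44, 4.58], [0.02, 2.06], [-3.01, 3.01]. Speed limits (rad/s): [2.39, 2.39, 3.01, 3.01, 3.14, 3.14, 3.14].

INTERFACE

Orientations are given as a rotation vector (axis times angle).
In Python, from cell import bot gives the robot as it stands.
- The arm moves only by the tool jog_arm, never from a script. Its argument "series" is a list of rows, each a list of 4 numbers: the shift along the tool's x, y, z in m, then the turn about the tool's z in rad. In form: [[tx, ty, tz, turn], ...]. A call has 1 to 12 rows; each row is the pose to reach, as a shift and turn from the pose commanded when the call began, along the tool's axes at that moment; what a row does not reach only later rows make up. A row lasts 1/8 s, in which the tool goes at most 62.5 mm and 10.7 degrees, less where a joint would pass 70% of its speed; a pose out of reach is approached as far as the arm can. A call with a gripper value outside its range is refused whole. "claw" is the gripper's target within -1 to 1 (shut at 1, half-way at 0, fully open at -1), set as the call begins (left out, the last holds). The fingers move at their own pace and stop on an object; "force" is the grip in N (left out, the last holds). Time passes only in rows, so rows that repeat a pose let the fingers close. It gives the time, the measured TCP pose, the force, the opening and the grip force at its end, in the units of the state.
- bot.get_obs(): the state, without advancing time (a new reading comes with each control period).
- bot.get_image(name): name is "scene" or "top" or "wrist"; returns a dict with "color" (480x640x3 uint8, blue, green, red), "depth" (480x640 float32, m along the optical axis (not along the pixel's ray), 0 where there is no reading), "K" (3x3 intrinsics, pixels), "R" (3x3) and "t" (3): a world point X has camera coordinates R X + t; the wrist camera has in their place "mount" (4x4, takes a point from camera to tool coordinates, whose origin is the TCP and whose axes are the flange's). Camera axes: x right, y down, z forward; pixel columns grow to the right and rows downward; lengths in m; the calibration is good to about 2 mm. A picture is of the moment at which its call begins: read the wrist's pose just before it.
- bot.finish_job(): hands the job in; it is judged then, once.
Trained networks look in the newest picture that a camera, given by its name, has taken for a name from the list of things; names that differ only in an ending like _2 or _b are one class to them, and where a whole thing is asked for, a point or a joint stands for the part that bears it (a point fixed in the world has none). Each returns a list of dicts, best first, with "confidence" (0 to 1); they miss things now and then, are a little off and sometimes report something else, mostly with a low value. They report only what shows in the picture. A call takes as long as a camera call. They do not tell look-alikes from the thing itself.
- bot.outline_of(camera, name): "region" (480x640 bool, what is visible of it) and "location" ([column, row] in pixels, amid what is visible of it).
The state is a dict: "time_s": time; "joint_positions": joint angles; "joint_vel": joint speeds; "joint_efforts": joint torques, N m; "tool_pos": TCP position; "eef_rot": TCP orientation; "contact_force": force on the tool from outside, world axes, zero at the start; "wrist_torque": the same for the moment, N m; "width": opening from 0.0 (shut) to 1.0 (fully open); "grip_force": force on a finger pad.
Only numpy, scipy, OpenCV 4.12 (cv2) and the standard library are available. Lean on these libraries where they do the work, as an engineer would, in place of code of your own. Each camera call takes 0.05 s, during which the arm holds its last target. There are 200 camera calls.

TASK

One powder jar already stands in the aluminium feed lane; load the other two behind it in single file. First take the jar that lies on its side: stand it upright on the desk and let go of it, then take it afresh to the lane's flared mouth and push it in, wholly past the mouth. Then push in the standing jar after it, until the first jar is against the end stop and all three stand closed up; do not knock the standing jar over or shift the loupe and the two rolls of tape.

Things in the scene. Friction and masses are not known exactly. Their poses are not given: they have to be found in the camera images.
- lane: Aluminium feed lane fixed to the desk. Origin on the desk, midway between the rails at the mouth, where the straight rails begin; x axis runs into the lane, z up. Rails 34 mm high, 6 mm thick, 62 mm apart inside, from x = 0 to the end stop at x = 165 mm; no floor, jars slide on the desk. Ahead of x = 0 the rails flare outward at 0.42 rad to x = -35 mm, 94 mm apart there.
- lane_keeper (a point): Front end of a 6 mm keeper rod over the lane's middle, 14 mm inside the mouth, 76.5 mm above the desk. The rod runs from here to the end stop on two wire portals (at x = 40 and 135 mm of the lane, 86 mm wide, tops at 79.5 mm), so jars pass under it with 5 mm to spare but cannot be lowered into the lane from above.
- lane_stop (a point): Inner face of the end stop (60 mm high), on the desk, midway between the rails, 165 mm along the lane's x axis. Three jars in a row are about 5 mm longer than the lane, so the last one's back stays that much outside the mouth when the first is at the stop (jar centres then at about x = 137, 80 and 24 mm).
- jar_lying: The jar that lies on its side at the start (underside centre then 27 mm above the desk), left of the lane as the robot sees it, lid pointing to the left, up to 60 degrees back toward the robot; it can roll when nudged: a round powder jar with red lid, 57 mm diameter, 68 mm tall, about 0.13 kg; lid fixed on, the topmost 14 mm. Origin at the centre of its underside, z axis from underside to lid.
- jar_first: The jar that already stands in the lane at the start, its centre 35 to 75 mm inside the mouth: a round powder jar with red lid, 57 mm diameter, 68 mm tall, about 0.13 kg; lid fixed on, the topmost 14 mm. Origin at the centre of its underside, z axis from underside to lid.
- jar_standing: The jar that stands on the desk right of the lane: a round powder jar with red lid, 57 mm diameter, 68 mm tall, about 0.13 kg; lid fixed on, the topmost 14 mm. Origin at the centre of its underside, z axis from underside to lid.
- loupe: Bystander: standing loupe, black and silver, 42 mm diameter, 36 mm high, beyond the standing jars. Origin at the centre of its underside.
- target_roll: Bystander: small white roll of tape, 58 mm diameter, 22 mm high, lying flat at the front of the desk left of the lane. Origin at the centre of its underside.
- tape_roll: Bystander: larger beige roll of tape, 85 mm diameter, 24 mm high, lying flat at the back left. Origin at the centre of its underside.
Mind the look-alikes: they are no part of the job. Leave any green or purple look-alike of the jar_lying alone.

How it is judged:
On the way, in this order (a step that is already met when the one before it is completed fails the run):
1. the lying jar has been stood upright on the desk and let go (angle between jar_lying's own z axis and vertical below 0.15 rad and height (world z) of jar_lying below 0.008 m and contact force between jar_lying and the fingers below 0.1 N and not (x of jar_lying in the frame of lane above 0.018 m and y of jar_lying in the frame of lane between -0.04 and 0.04 m) and linear speed of jar_lying below 0.02 m/s), for 0.2 s.
2. that jar is inside the lane past its mouth, behind the first jar and with the standing jar still outside (x of jar_lying in the frame of lane between 0.018 and 0.165 m and y of jar_lying in the frame of lane between -0.01 and 0.01 m and angle between each of jar_lying, jar_first's own z axis and vertical below 0.15 rad and height (world z) of each of jar_lying, jar_first below 0.008 m and x of jar_first in the frame of lane between 0.07 and 0.165 m and y of jar_first in the frame of lane between -0.01 and 0.01 m and not (x of jar_standing in the frame of lane above 0.018 m and y of jar_standing in the frame of lane between -0.04 and 0.04 m)), for 0.2 s.
At the end, for the whole second after the job is handed in: all three jars upright (within 0.15 rad) between the rails and at rest: the first within about 6 mm of touching the end stop, the one that lay on its side in the middle, the other last with its centre at least 14 mm inside the mouth (x of jar_first in the frame of lane between 0.131 and 0.165 m and y of jar_first in the frame of lane between -0.01 and 0.01 m and angle between each of jar_first, jar_lying, jar_standing's own z axis and vertical below 0.15 rad and height (world z) of each of jar_first, jar_lying, jar_standing below 0.008 m and x of jar_lying in the frame of lane between 0.07 and 0.165 m and y of jar_lying in the frame of lane between -0.01 and 0.01 m and x of jar_standing in the frame of lane between 0.014 and 0.165 m and y of jar_standing in the frame of lane between -0.01 and 0.01 m and linear speed of each of jar_first, jar_lying, jar_standing below 0.02 m/s).
It fails at once if the standing jar is tipped over (more than 0.6 rad) (angle between jar_standing's own z axis and vertical above 0.6 rad).
It fails at once if the loupe is shifted by more than 30 mm (distance of loupe from where it was at the start of the episode above 0.03 m).
It fails at once if the target_roll is shifted by more than 30 mm (distance of target_roll from where it was at the start of the episode above 0.03 m).
It fails at once if the tape_roll is shifted by more than 30 mm (distance of tape_roll from where it was at the start of the episode above 0.03 m).
It also fails if it takes over 72 s, if anything falls off the work surface, if the arm or the gripper's body presses on something with over 40 N, if the wrist force passes 120 N, or if a joint passes its speed limit or range.

## Working session

There is one attempt and no reset: what is moved stays moved. The work goes in short steps, Python scripts to look and compute and a tool call to move; the robot and the scene stay as the last step left them, time stands still between calls to the robot, and variables do not carry over. Pictures are saved under pics/ and viewed, at most 10 in all, crops included, and the job is handed in when it is done.

Besides the shell and the picture viewer there is one more tool, called after "Call:" by a JSON object that holds its "method" and its "body", one argument or row to a line. jog_arm: Moves the arm, as the interface text tells. Its arguments: {"type":"object","properties":{"series":{"type":"array","items":{"type":"array","items":{"type":"number"}}},"claw":{"type":"number"},"force":{"type":"number"}},"required":["series"]}

```bash
mkdir -p pics
cat > h.py <<'E'
import numpy as np, cv2
from cell import bot
from scipy.spatial.transform import Rotation as Rn
def cloud(im,mask=None):
    d=im["depth"];m=d>0
    if mask is not None:m&=mask
    v,u=np.nonzero(m);z=d[v,u];K=im["K"]
    c=np.stack([(u-K[0,2])/K[0,0]*z,(v-K[1,2])/K[1,1]*z,z],1)
    if "R" in im and im["R"] is not None: return (c-im["t"])@im["R"],u,v
    M=im["mount"];t=c@M[:3,:3].T+M[:3,3];o=im["obs"]
    return t@Rn.from_rotvec(o["eef_rot"]).as_matrix().T+o["tool_pos"],u,v
E
python3 - <<'E'
from h import *
o=bot.get_obs();print({k:np.round(v,3) for k,v in o.items()})
for c in ["top","scene"]:
    im=bot.get_image(c);cv2.imwrite(f"pics/{c}0.png",im["color"])
    print(c,"cam pos",np.round(-im["R"].T@im["t"],3))
    for n in ["lane","jar_lying","jar_standing","loupe","target_roll","tape_roll"]:
        for r in bot.outline_of(c,n):
            P,u,v=cloud(im,r["region"])
            if len(P)<10: print(n,"few");continue
            col=im["color"][r["region"]].mean(0)
            print(n,round(r["confidence"],2),np.round(r["location"]),"med",np.round(np.median(P,0),3),"lo",np.round(np.percentile(P,2,axis=0),3),"hi",np.round(np.percentile(P,98,axis=0),3),col.round())
E
```

```text
{'time_s': np.float64(0.0), 'joint_positions': array([ 1.112,  0.384,  0.016,  1.371, -0.006,  1.388, -0.047]), 'joint_vel': array([ 0.002,  0.   ,  0.001, -0.001,  0.001, -0.001, -0.   ]), 'joint_efforts': array([-1.0000e-03, -6.2762e+01,  8.4400e-01, -3.7182e+01,  1.7000e-02,
        1.4000e-02, -0.0000e+00]), 'tool_pos': array([ 0.241, -0.576,  0.23 ]), 'eef_rot': array([-3.078e+00, -6.170e-01,  1.000e-03]), 'contact_force': array([-0.524,  0.068, -0.542]), 'wrist_torque': array([ 0.042, -0.   , -0.027]), 'grip_force': np.float64(0.0), 'width': np.float64(1.003)}
top cam pos [ 0.476 -0.015  1.067]
lane 0.79 [360. 199.] med [ 0.627 -0.078  0.015] lo [ 0.521 -0.14  -0.   ] hi [ 0.708 -0.022  0.082] [161. 157. 155.]
jar_lying 0.98 [165. 294.] med [0.41  0.349 0.05 ] lo [0.373 0.317 0.001] hi [0.445 0.388 0.058] [122. 128. 143.]
jar_lying 0.95 [143. 237.] med [0.534 0.399 0.05 ] lo [0.504 0.37  0.013] hi [0.564 0.44  0.058] [118.  43.  90.]
jar_lying 0.78 [327. 303.] med [ 0.399 -0.012  0.052] lo [ 0.369 -0.045  0.002] hi [0.427 0.021 0.058] [ 58. 122.  30.]
jar_standing 0.81 [494. 27
[... 1090 characters left out ...]
. 227.] med [ 0.45  -0.363  0.043] lo [ 0.434 -0.469 -0.001] hi [ 0.498 -0.348  0.071] [102. 111. 151.]
jar_standing 0.23 [376. 217.] med [ 0.598 -0.275  0.028] lo [ 0.583 -0.3    0.002] hi [ 0.624 -0.261  0.038] [92. 93. 95.]
loupe 0.58 [374. 217.] med [ 0.598 -0.276  0.027] lo [ 0.582 -0.311 -0.   ] hi [ 0.624 -0.261  0.038] [ 99. 100. 102.]
target_roll 0.95 [320. 314.] med [0.362 0.101 0.019] lo [ 0.338  0.075 -0.002] hi [0.392 0.126 0.025] [166. 172. 178.]
tape_roll 0.76 [163. 289.] med [0.661 0.396 0.021] lo [0.631 0.357 0.   ] hi [0.709 0.433 0.026] [108. 149. 164.]
tape_roll 0.2 [315. 235.] med [ 0.613 -0.052  0.021] lo [ 0.507 -0.159 -0.001] hi [ 0.708 -0.022  0.079] [146. 146. 145.]
```

View pics/top0.png

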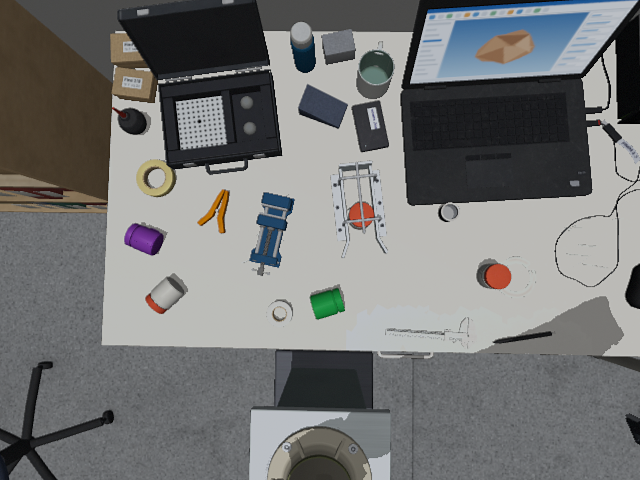

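Run:
```python
from h import *
im=bot.get_image("top");P,u,v=cloud(im);hsv=cv2.cvtColor(im["color"],cv2.COLOR_BGR2HSV)[v,u]
# rail tops
b=(P[:,0]>.45)&(P[:,0]<.76)&(P[:,1]>-.2)&(P[:,1]<.05)
s=b&(P[:,2]>.028)&(P[:,2]<.040)
print("railtops",s.sum());np.save("rail.npy",P[s])
img=np.zeros((480,640,3),np.uint8)
q=P[b];W=np.zeros((480,480,3),np.uint8)
# metric map 1.5px/mm... 600 px per m*? 
X=((.76-q[:,0])*1500).astype(int);Y=((.05-q[:,1])*1500).astype(int)
h=q[:,2]
for x,y,z in zip(X,Y,h):
    c=(90,90,90) if z<.01 else (0,255,0) if z<.026 else (0,255,255) if z<.042 else (0,0,255) if z<.063 else (255,128,0) if z<.073 else (255,255,255)
    cv2.circle(W,(y,x),2,c,-1)
cv2.imwrite("pics/map.png",W)
# red lids
red=((hsv[:,0]<8)|(hsv[:,0]>172))&(hsv[:,1]>130)
for n,bb in dict(lying=(.33,.48,.28,.42),first=(.45,.76,-.2,.05),standing=(.42,.5,-.42,-.33)).items():
    a=red&(P[:,0]>bb[0])&(P[:,0]<bb[1])&(P[:,1]>bb[2])&(P[:,1]<bb[3])
    t=a&(P[:,2]>.064)
    for k in(a,t):
        if k.sum()>5:print(n,k.sum(),P[k].mean(0).round(4),P[k].min(0).round(3),P[k].max(0).round(3))
# lying jar axis: points above 20mm
a=(P[:,0]>.34)&(P[:,0]<.475)&(P[:,1]>.29)&(P[:,1]<.41)&(P[:,2]>.015)
r=cv2.minAreaRect((P[a,:2]*1000).astype(np.float32));print("lying rect mm",r)
t=a&(P[:,2]>.048);r=cv2.minAreaRect((P[t,:2]*1000).astype(np.float32));print("top band",r)
```

```text
railtops 534
lying 135 [0.387  0.3699 0.0498] [0.368 0.351 0.027] [0.411 0.391 0.059]
first 351 [ 0.5942 -0.083   0.0682] [ 0.567 -0.113  0.011] [ 0.617 -0.057  0.079]
first 346 [ 0.5942 -0.083   0.0686] [ 0.567 -0.11   0.064] [ 0.617 -0.057  0.079]
standing 518 [ 0.4635 -0.3762  0.0686] [ 0.438 -0.404  0.059] [ 0.489 -0.35   0.075]
standing 512 [ 0.4636 -0.3763  0.0687] [ 0.438 -0.404  0.064] [ 0.489 -0.35   0.075]
lying rect mm ((408.199951171875, 353.5405578613281), (53.65797805786133, 68.88213348388672), 46.31740188598633)
top band ((408.1936340332031, 354.09912109375), (41.48188781738281, 68.11692810058594), 46.734920501708984)
```

View pics/map.png

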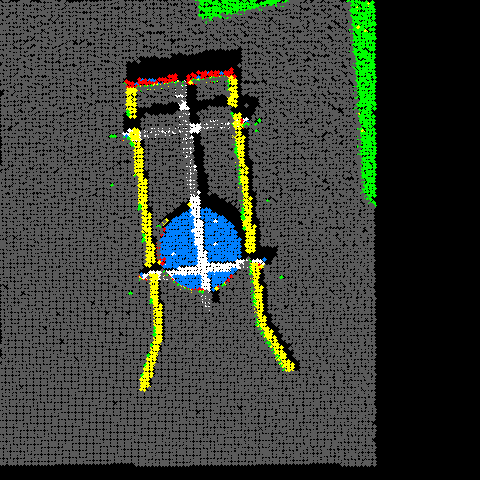

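The top view shows the lying red-lid jar at (165,294), the standing jar at (497,276), the lane at (360,205) with its mouth toward the robot, and the green and purple decoys at (327,303) and (143,237). The height map shows the lane turned by roughly 0.1 rad.

```bash
cat >> h.py <<'E'
def plan(*wps,o=None):
    """wps: (x,y,z,yaw,nrows); prints jog rows from current pose"""
    o=o or bot.get_obs();R=Rn.from_rotvec(o["eef_rot"]).as_matrix();p=o["tool_pos"]
    y0=np.arctan2(R[1,0],R[0,0]);cur=np.array([*p,y0]);rows=[]
    for w in wps:
        w4=np.array(w[:4],float)
        for k in range(1,w[4]+1):
            q=cur+(w4-cur)*k/w[4];d=R.T@(q[:3]-p);rows.append([*d.round(3),round(y0-q[3],2)])
        cur=w4
    for i in range(0,len(rows),12):print([[float(a) for a in r] for r in rows[i:i+12]])
def yaw(o):
    R=Rn.from_rotvec(o["eef_rot"]).as_matrix();return np.arctan2(R[1,0],R[0,0]),R[2,2]
E
python3 - <<'E'
from h import *
from scipy.optimize import least_squares
P=np.load("rail.npy")[:,:2]
def res(q):
    th,x,y=q;c,s=np.cos(th),np.sin(th)
    X=(P[:,0]-x)*c+(P[:,1]-y)*s;Y=abs(-(P[:,0]-x)*s+(P[:,1]-y)*c)
    e=np.where(X>0,Y-.034,(Y-.034+X*np.tan(.42))*np.cos(.42))
    e=np.where((X>150e-3),0.003,e)
    return np.append(e,0)
b=min((least_squares(res,[t,.543,-.091],loss="soft_l1",f_scale=.002,x_scale=[.1,.01,.01],diff_step=1e-4) for t in(.05,.1,.15)),key=lambda r:r.cost)
print(b.x.round(4),np.median(abs(b.fun)).round(4))
th,x,y=b.x;c,s=np.cos(th),np.sin(th)
Rl=np.array([[c,s],[-s,c]])
X=(P-[x,y])@Rl.T;print(X.min(0),X.max(0))
for n,p in dict(first=(.5942,-.083),stand=(.4635,-.3763)).items():print(n,Rl@(np.array(p)-[x,y]))
print(yaw(bot.get_obs()))
plan((.48,-.28,.23,1.0,6),(.53,.0,.23,1.55,5),(.47,.25,.23,2.2,5),(.41,.352,.2,2.34,3))
E
```

```text
[ 0.1231  0.5409 -0.0901] 0.0019
[-0.03524179 -0.12385287] [0.19974193 0.05037377]
first [0.05380775 0.00050387]
stand [-0.11191694 -0.27452832]
(np.float64(0.3958527316709063), np.float64(-0.9999999968933014))
[[0.056, -0.03, 0.0, -0.1], [0.112, -0.061, 0.0, -0.2], [0.167, -0.091, 0.001, -0.3], [0.223, -0.121, 0.001, -0.4], [0.279, -0.151, 0.001, -0.5], [0.335, -0.182, 0.001, -0.6], [0.366, -0.229, 0.001, -0.71], [0.397, -0.277, 0.001, -0.82], [0.427, -0.325, 0.001, -0.93], [0.458, -0.373, 0.001, -1.04], [0.489, -0.421, 0.001, -1.15], [0.497, -0.471, 0.001, -1.28]]
[[0.505, -0.522, 0.001, -1.41], [0.514, -0.573, 0.001, -1.54], [0.522, -0.624, 0.001, -1.67], [0.53, -0.674, 0.001, -1.8], [0.525, -0.713, 0.011, -1.85], [0.519, -0.753, 0.021, -1.9], [0.514, -0.792, 0.031, -1.94]]
```

Call:
{"method": "jog_arm", "body": {
  "series": [
    [0.056,-0.03,0,-0.1],
    [0.112,-0.061,0,-0.2],
    [0.167,-0.091,0,-0.3],
    [0.223,-0.121,0,-0.4],
    [0.279,-0.151,0,-0.5],
    [0.335,-0.182,0,-0.6],
    [0.366,-0.229,0,-0.71],
    [0.397,-0.277,0,-0.82],
    [0.427,-0.325,0,-0.93],
    [0.458,-0.373,0,-1.04],
    [0.489,-0.421,0,-1.15],
    [0.497,-0.471,0,-1.28]
  ],
  "claw": -1,
  "force": 20
}}

```text
time_s: 2.25
tool_pos: [0.5184, 0.052, 0.2314]
eef_rot: [-2.096, -2.34, -0.002]
contact_force: [0.6, 0.7, 0.2]
width: 1.0
grip_force: 0.0
```

Run:
```python
from h import *
o=bot.get_obs();print(o["tool_pos"],yaw(o),o["joint_positions"].round(2))
plan((.47,.25,.23,2.2,4),(.41,.352,.2,2.34,3),(.41,.352,.2,2.34,2))
```

```text
[0.51839315 0.05198848 0.23141192] (np.float64(1.6807309760807396), np.float64(-0.9999992697084188)) [ 0.34  0.2  -0.58  1.63  0.11  1.34 -0.14]
[[0.051, -0.007, 0.0, -0.13], [0.101, -0.013, 0.001, -0.26], [0.152, -0.02, 0.001, -0.39], [0.202, -0.026, 0.002, -0.52], [0.238, -0.043, 0.012, -0.57], [0.274, -0.059, 0.022, -0.61], [0.31, -0.075, 0.032, -0.66], [0.31, -0.075, 0.032, -0.66], [0.31, -0.075, 0.032, -0.66]]
```

Call:
{"method": "jog_arm", "body": {
  "series": [
    [0.051,-0.007,0,-0.13],
    [0.101,-0.013,0,-0.26],
    [0.152,-0.02,0.001,-0.39],
    [0.202,-0.026,0.002,-0.52],
    [0.238,-0.043,0.012,-0.57],
    [0.274,-0.059,0.022,-0.61],
    [0.31,-0.075,0.032,-0.66],
    [0.31,-0.075,0.032,-0.66],
    [0.31,-0.075,0.032,-0.66]
  ]
}}

```text
time_s: 3.38
tool_pos: [0.4113, 0.3496, 0.1994]
eef_rot: [1.232, 2.889, -0.0]
contact_force: [0.2, -0.4, 0.9]
width: 1.001
grip_force: 0.0
```

Run:
```python
from h import *
o=bot.get_obs();print(o["tool_pos"],yaw(o),o["joint_positions"].round(2))
im=bot.get_image("wrist");im["obs"]=o;cv2.imwrite("pics/w1.png",im["color"])
P,u,v=cloud(im);hsv=cv2.cvtColor(im["color"],cv2.COLOR_BGR2HSV)[v,u]
a=(P[:,2]>.02)&(P[:,2]<.065)&(np.hypot(P[:,0]-.408,P[:,1]-.354)<.06)
for lo in(.02,.048):
    k=a&(P[:,2]>lo);print(cv2.minAreaRect((P[k,:2]*1000).astype(np.float32)),P[k,2].max())
red=a&((hsv[:,0]<8)|(hsv[:,0]>172))&(hsv[:,1]>130);print("lid",P[red].mean(0))
```

```text
[0.41126879 0.34962075 0.19941956] (np.float64(2.3353356641865255), np.float64(-0.9999999141144041)) [-0.08  0.32 -0.83  1.63  0.25  1.3  -0.19]
((405.2437438964844, 355.1958923339844), (55.80704116821289, 68.03736114501953), 44.77265548706055) 0.05785644371757023
((405.30706787109375, 355.46014404296875), (39.98892593383789, 67.92840576171875), 43.954959869384766) 0.05785644371757023
lid [0.38575136 0.37542425 0.04741988]
```

View pics/w1.png

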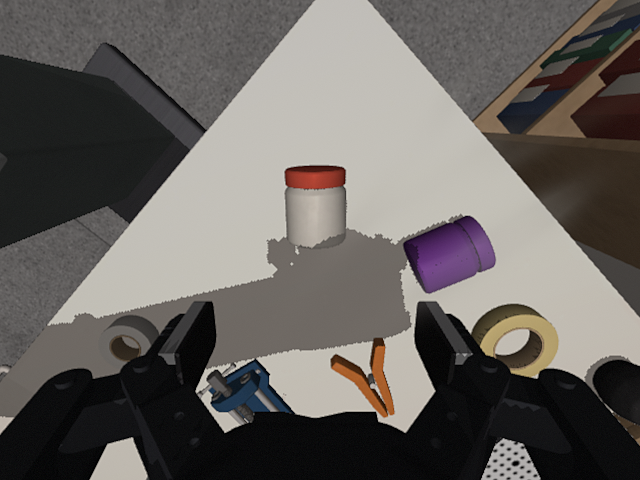

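The wrist view shows the lying jar aligned with the tool, lid at (316,178), with the purple decoy at (450,250) clear of the fingers.

Run:
```python
from h import *
plan((.3905,.370,.09,2.35,3),(.3905,.370,.007,2.35,3),(.3905,.370,.007,2.35,1))
```

```text
[[0.01, -0.0, 0.036, -0.01], [0.02, -0.001, 0.073, -0.01], [0.03, -0.001, 0.109, -0.02], [0.03, -0.001, 0.137, -0.02], [0.03, -0.001, 0.165, -0.02], [0.03, -0.001, 0.192, -0.02], [0.03, -0.001, 0.192, -0.02]]
```

Call:
{"method": "jog_arm", "body": {
  "series": [
    [0.01,0,0.036,-0.01],
    [0.02,-0.001,0.073,-0.01],
    [0.03,-0.001,0.109,-0.02],
    [0.03,-0.001,0.137,-0.02],
    [0.03,-0.001,0.165,-0.02],
    [0.03,-0.001,0.192,-0.02],
    [0.03,-0.001,0.192,-0.02]
  ]
}}

```text
time_s: 4.3
tool_pos: [0.3895, 0.3687, 0.0058]
eef_rot: [-1.206, -2.9, 0.005]
contact_force: [0.3, 0.7, 0.5]
width: 1.0
grip_force: 0.0
```

Call:
{"method": "jog_arm", "body": {
  "series": [
    [0,0,0,0],
    [0,0,0,0],
    [0,0,0,0],
    [0,0,0,0],
    [0,0,0,0],
    [0,0,0,0]
  ],
  "claw": 1,
  "force": 20
}}

```text
time_s: 5.05
tool_pos: [0.3903, 0.3717, 0.0088]
eef_rot: [1.202, 2.901, 0.003]
contact_force: [-0.2, -0.3, 6.6]
width: 0.633
grip_force: 20.5
```

Call:
{"method": "jog_arm", "body": {
  "series": [
    [-0.01,0,-0.02,0],
    [-0.02,0,-0.04,0],
    [-0.03,0,-0.06,0],
    [-0.03,0,-0.08,0],
    [-0.03,0,-0.1,0],
    [-0.03,0,-0.1,0]
  ]
}}

```text
time_s: 5.8
tool_pos: [0.4111, 0.351, 0.1094]
eef_rot: [1.201, 2.901, 0.005]
contact_force: [0.2, 0.3, -0.4]
width: 0.631
grip_force: 21.5
```

```bash
cat > lookscene.py <<'E'
from h import *
import sys
o=bot.get_obs();print(o["tool_pos"],yaw(o),o["width"],o["grip_force"])
im=bot.get_image("scene");p=o["tool_pos"];c=im["R"]@(p-[0,0,.02])+im["t"];c=im["K"]@c;c=c[:2]/c[2]
x,y=int(max(0,min(c[0]-120,400))),int(max(0,min(c[1]-90,300)))
cv2.imwrite(sys.argv[1],cv2.resize(im["color"][y:y+180,x:x+240],None,fx=2.5,fy=2.5))
E
python3 lookscene.py pics/s1.png
```

```text
[0.41105642 0.35096567 0.10937822] (np.float64(2.3563920750522778), np.float64(-0.999993916694356)) 0.6313776137023294 21.45462233238959
```

View pics/s1.png

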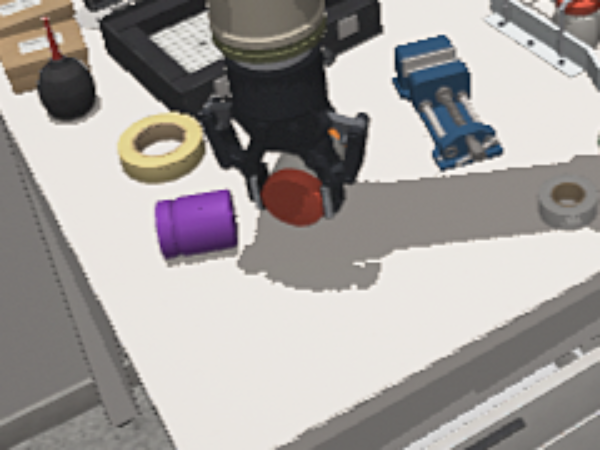

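Call:
{"method": "jog_arm", "body": {
  "series": [
    [0,0,0.03,0],
    [0,0,0.06,0],
    [0,0,0.06,0]
  ]
}}

```text
time_s: 6.22
tool_pos: [0.4086, 0.3482, 0.0445]
eef_rot: [-1.2, -2.9, 0.008]
contact_force: [-0.4, -0.7, -1.4]
width: 0.63
grip_force: 21.7
```

Call:
{"method": "jog_arm", "body": {
  "series": [
    [0,0,0,0],
    [0,0,0,0],
    [0,0,0,0]
  ],
  "claw": -0.25
}}

```text
time_s: 6.6
tool_pos: [0.411, 0.3501, 0.0483]
eef_rot: [1.202, 2.901, 0.002]
contact_force: [1.0, -1.5, -0.9]
width: 0.628
grip_force: 21.6
```

```bash
cat > tilt.py <<'E'
from h import *
o=bot.get_obs();R=Rn.from_rotvec(o["eef_rot"]).as_matrix();p=o["tool_pos"]
print(p.round(4),yaw(o)[0].round(3),"w",o["width"],"g",o["grip_force"],o["contact_force"].round(1))
for c in("scene","top"):
    im=bot.get_image(c)
    for r in bot.outline_of(c,"jar_lying"):
        P,u,v=cloud(im,r["region"]);m=np.median(P,0)
        if np.hypot(*(m-p)[:2])>.08: continue
        col=im["color"][v,u];hs=cv2.cvtColor(im["color"],cv2.COLOR_BGR2HSV)[v,u]
        red=((hs[:,0]<8)|(hs[:,0]>172))&(hs[:,1]>130);wh=(hs[:,1]<60)&(hs[:,2]>110)
        T=(P-p)@R
        f=lambda k:(np.median(T[k],0).round(3),P[k,2].min().round(3),P[k,2].max().round(3)) if k.sum()>3 else None
        print(c,r["confidence"],"red",red.sum(),f(red),"white",wh.sum(),f(wh))
E
python3 tilt.py
```

```text
[0.411  0.3501 0.0483] 2.356 w 0.62846948912888 g 21.645720840435843 [ 1.  -1.5 -0.9]
scene 0.9 red 376 (array([ 0.012, -0.002, -0.027]), np.float64(0.042), np.float64(0.097)) white 51 (array([-0.009,  0.008, -0.043]), np.float64(-0.001), np.float64(0.095))
top 0.79 red 0 None white 335 (array([-0.035, -0.002, -0.045]), np.float64(0.085), np.float64(0.099))
```

Call:
{"method": "jog_arm", "body": {
  "series": [
    [0,0,0,0],
    [0,0,0,0]
  ],
  "claw": -0.265
}}

```text
time_s: 7.05
tool_pos: [0.4106, 0.3497, 0.0474]
eef_rot: [-1.203, -2.902, -0.0]
contact_force: [0.2, -0.6, -1.0]
width: 0.633
grip_force: 11.5
```

Call:
{"method": "jog_arm", "body": {
  "series": [
    [0,0,0,0],
    [0,0,0,0]
  ],
  "claw": -0.275
}}

```text
time_s: 7.3
tool_pos: [0.4106, 0.3497, 0.0473]
eef_rot: [-1.203, -2.902, -0.0]
contact_force: [-0.2, -0.7, -1.3]
width: 0.637
grip_force: 4.9
```

```bash
python3 tilt.py
```

```text
[0.4106 0.3497 0.0473] 2.356 w 0.6374759146894762 g 4.920035697432468 [-0.2 -0.7 -1.3]
scene 0.56 red 386 (array([ 0.012, -0.002, -0.028]), np.float64(0.042), np.float64(0.095)) white 65 (array([-0.008,  0.006, -0.042]), np.float64(-0.002), np.float64(0.095))
top 0.7 red 0 None white 345 (array([-0.035, -0.002, -0.045]), np.float64(-0.002), np.float64(0.098))
```

Call:
{"method": "jog_arm", "body": {
  "series": [
    [0,0,0,0],
    [0,0,0,0]
  ],
  "claw": -0.279
}}

```text
time_s: 7.75
tool_pos: [0.4106, 0.3497, 0.0474]
eef_rot: [1.203, 2.902, 0.0]
contact_force: [-0.6, -0.6, -0.6]
width: 0.64
grip_force: 3.1
```

```bash
python3 tilt.py
```

```text
[0.4106 0.3497 0.0474] 2.356 w 0.6402599583167476 g 3.1433967939580043 [-0.6 -0.6 -0.6]
scene 0.57 red 392 (array([ 0.012, -0.001, -0.027]), np.float64(0.042), np.float64(0.095)) white 61 (array([-0.009,  0.008, -0.042]), np.float64(-0.003), np.float64(0.095))
top 0.94 red 0 None white 352 (array([-0.035, -0.001, -0.045]), np.float64(0.072), np.float64(0.099))
```

Call:
{"method": "jog_arm", "body": {
  "series": [
    [0,0,0,0],
    [0,0,0,0]
  ],
  "claw": -0.282
}}

```text
time_s: 8.2
tool_pos: [0.4106, 0.3497, 0.0474]
eef_rot: [1.203, 2.902, 0.0]
contact_force: [-0.4, 0.9, -0.9]
width: 0.637
grip_force: 1.9
```

```bash
python3 tilt.py
```

```text
[0.4106 0.3497 0.0474] 2.356 w 0.6371118544265275 g 1.879756983075822 [-0.4  0.9 -0.9]
scene 0.95 red 415 (array([ 0.011, -0.001, -0.028]), np.float64(0.045), np.float64(0.097)) white 38 (array([-0.012,  0.006, -0.042]), np.float64(0.003), np.float64(0.095))
top 0.6 red 10 (array([-0.009, -0.003, -0.047]), np.float64(0.089), np.float64(0.097)) white 367 (array([-0.036, -0.002, -0.04 ]), np.float64(0.074), np.float64(0.097))
```

Call:
{"method": "jog_arm", "body": {
  "series": [
    [0,0,0,0],
    [0,0,0,0]
  ],
  "claw": -0.283
}}

```text
time_s: 8.65
tool_pos: [0.4106, 0.3497, 0.0474]
eef_rot: [1.203, 2.902, 0.0]
contact_force: [1.6, -0.1, -2.1]
width: 0.642
grip_force: 1.7
```

```bash
python3 tilt.py
```

```text
[0.4106 0.3497 0.0474] 2.356 w 0.6419278867457213 g 1.7170193113198806 [ 1.6 -0.1 -2.1]
scene 0.59 red 373 (array([ 0.006,  0.002, -0.028]), np.float64(0.059), np.float64(0.093)) white 0 None
top 0.57 red 194 (array([-0.019, -0.002, -0.043]), np.float64(0.077), np.float64(0.18)) white 96 (array([-0.032, -0.001, -0.032]), np.float64(-0.004), np.float64(0.089))
```

Call:
{"method": "jog_arm", "body": {
  "series": [
    [0,0,0,0],
    [0,0,0,0]
  ]
}}

```text
time_s: 9.1
tool_pos: [0.4106, 0.3497, 0.0474]
eef_rot: [1.203, 2.902, 0.0]
contact_force: [0.6, -0.6, -0.4]
width: 0.645
grip_force: 1.7
```

```bash
python3 tilt.py; python3 lookscene.py pics/s2.png
```

```text
[0.4106 0.3497 0.0474] 2.356 w 0.6449386467495671 g 1.7195400095896218 [ 0.6 -0.6 -0.4]
scene 0.78 red 402 (array([ 0.005,  0.003, -0.029]), np.float64(0.06), np.float64(0.094)) white 3 None
[0.4105544  0.34973609 0.04734802] (np.float64(2.3558669177731426), np.float64(-0.9999999987287743)) 0.6455694996304422 1.7195505915910303
```

View pics/s2.png

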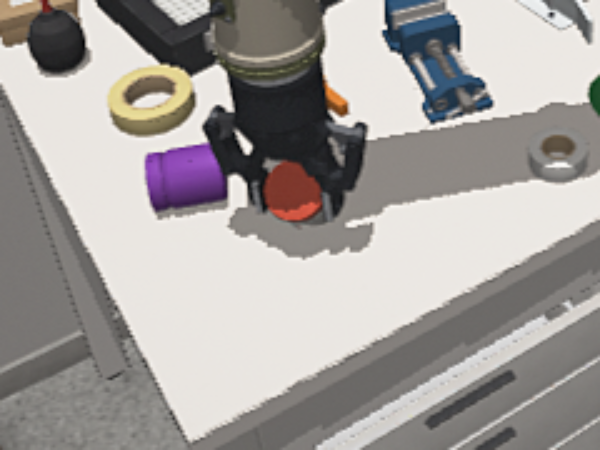

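The lid disc at (295,190) now faces partly upward, so the jar is swinging toward upright; I'll fit the lid plane to get the tilt.

```bash
cat > lidn.py <<'E'
from h import *
o=bot.get_obs();R=Rn.from_rotvec(o["eef_rot"]).as_matrix();p=o["tool_pos"]
im=bot.get_image("scene");P,u,v=cloud(im);hs=cv2.cvtColor(im["color"],cv2.COLOR_BGR2HSV)[v,u]
k=((hs[:,0]<8)|(hs[:,0]>172))&(hs[:,1]>130)&(np.linalg.norm(P-p-[0,0,.03],axis=1)<.07)
Q=P[k]
best=None;rng=np.random.default_rng(0)
for _ in range(500):
    a,b,c=Q[rng.choice(len(Q),3,False)];n=np.cross(b-a,c-a);l=np.linalg.norm(n)
    if l<1e-5:continue
    n/=l;i=abs((Q-a)@n)<.0015
    if best is None or i.sum()>best.sum():best=i
C=Q[best].mean(0);n=np.linalg.svd(Q[best]-C)[2][2];n*=np.sign(n[2]+n@ (R[:,0]*.01))
print(len(Q),best.sum(),"centroid",C.round(3),"n in tool",(n@R).round(2),"tilt deg",np.degrees(np.arccos(n[2])).round(0),"w",o["width"],o["grip_force"],"tcp",p.round(4))
E
python3 lidn.py
```

```text
414 253 centroid [0.41  0.354 0.077] n in tool [ 0.67 -0.   -0.74] tilt deg 42.0 w 0.6460029168862079 1.7195701437664823 tcp [0.4106 0.3497 0.0474]
```

Call:
{"method": "jog_arm", "body": {
  "series": [
    [0,0,-0.015,0],
    [0,0,-0.015,0],
    [0,0,-0.015,0]
  ],
  "claw": -0.284
}}

```text
time_s: 9.78
tool_pos: [0.4108, 0.3498, 0.0627]
eef_rot: [1.203, 2.902, 0.001]
contact_force: [0.0, 0.0, -1.4]
width: 0.642
grip_force: 1.5
```

```bash
python3 lidn.py
```

```text
410 245 centroid [0.41  0.353 0.092] n in tool [ 0.58  0.02 -0.82] tilt deg 35.0 w 0.6423018362130837 1.5114805302845669 tcp [0.4108 0.3498 0.0627]
```

Call:
{"method": "jog_arm", "body": {
  "series": [
    [0,0,0,0],
    [0,0,0,0],
    [0,0,0,0]
  ],
  "claw": -0.2855
}}

```text
time_s: 10.2
tool_pos: [0.4105, 0.3497, 0.0622]
eef_rot: [-1.203, -2.902, 0.0]
contact_force: [0.1, 0.0, 0.5]
width: 0.642
grip_force: 0.0
```

```bash
python3 lidn.py
```

```text
191 113 centroid [0.425 0.344 0.091] n in tool [-0.37 -0.01 -0.93] tilt deg 22.0 w 0.6422886478106945 0.0 tcp [0.4105 0.3497 0.0622]
```

Call:
{"method": "jog_arm", "body": {
  "series": [
    [0,0,0,0]
  ],
  "claw": -0.265
}}

```text
time_s: 10.38
tool_pos: [0.4106, 0.3499, 0.0624]
eef_rot: [1.203, 2.902, 0.0]
contact_force: [-0.3, 0.7, 0.0]
width: 0.634
grip_force: 0.0
```

```bash
python3 lidn.py; python3 lookscene.py pics/s3.png
```

```text
21 17 centroid [0.46  0.328 0.063] n in tool [ 0.46  0.38 -0.8 ] tilt deg 37.0 w 0.6341291917534304 0.0 tcp [0.4106 0.3499 0.0624]
[0.41065794 0.34981355 0.06244176] (np.float64(2.355818464508329), np.float64(-0.9999999588240802)) 0.6317749280029598 0.0
```

View pics/s3.png

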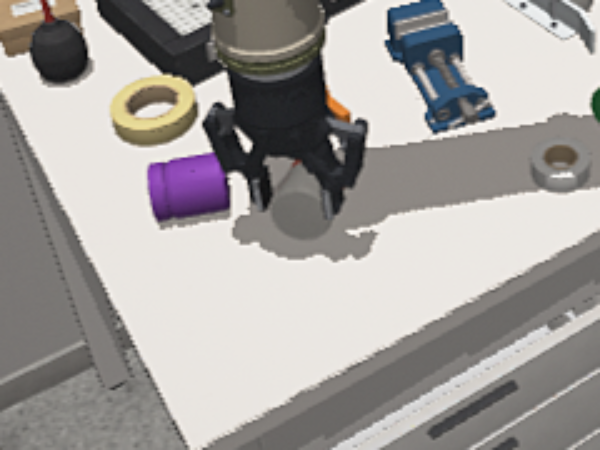

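The jar slipped through the pads and is tipping over the other way, its base now facing the camera at (300,210). I'll open, let it settle and repeat the swing, this time setting it on the desk at a moderate tilt.

Call:
{"method": "jog_arm", "body": {
  "series": [
    [0,0,0,0],
    [0,0,0,0],
    [0,0,0,0],
    [0,0,-0.03,0],
    [0,0,-0.07,0],
    [0,0,-0.1,0],
    [0,0,-0.1,0],
    [0,0,-0.1,0],
    [0,0,-0.1,0]
  ],
  "claw": -1
}}

```text
time_s: 11.6
tool_pos: [0.4101, 0.3492, 0.1612]
eef_rot: [-1.202, -2.901, 0.002]
contact_force: [-0.5, 0.7, -0.4]
width: 1.0
grip_force: 0.0
```

Run:
```python
from h import *
o=bot.get_obs();print(o["tool_pos"],o["joint_positions"].round(2))
for c in("scene","top"):
    im=bot.get_image(c);P,u,v=cloud(im);hs=cv2.cvtColor(im["color"],cv2.COLOR_BGR2HSV)[v,u]
    a=(P[:,2]>.015)&(P[:,2]<.075)&(np.hypot(P[:,0]-.42,P[:,1]-.345)<.09)
    red=a&((hs[:,0]<8)|(hs[:,0]>172))&(hs[:,1]>130)
    print(c,"red",red.sum(),P[red].mean(0).round(3),P[a].min(0).round(3),P[a].max(0).round(3))
    for lo in(.015,.045):
        k=a&(P[:,2]>lo)
        if k.sum()>5:print(cv2.minAreaRect((P[k,:2]*1000).astype(np.float32)))
    if c=="scene":cv2.imwrite("pics/s4.png",im["color"][200:440,60:380])
```

```text
[0.41012273 0.34917232 0.16121031] [-0.09  0.36 -0.84  1.68  0.28  1.23 -0.2 ]
scene red 3 [0.47  0.308 0.016] [0.463 0.272 0.015] [0.503 0.393 0.071]
((490.91009521484375, 330.4068298339844), (121.72236633300781, 33.94035720825195), 72.28522491455078)
((480.2984924316406, 300.4089660644531), (52.61569595336914, 28.93086814880371), 52.41891860961914)
top red 0 [nan nan nan] [0.47  0.274 0.022] [0.504 0.389 0.072]
((494.24224853515625, 328.9263610839844), (116.34972381591797, 27.61564064025879), 73.31107330322266)
((483.0327453613281, 298.716796875), (50.36378860473633, 22.831167221069336), 56.15669250488281)<stdin>:7: RuntimeWarning: Mean of empty slice.
  ret = um.true_divide(
```

View pics/s4.png

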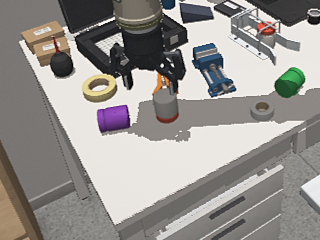

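The crop shows the jar standing upside down at (165,105), i.e. image (225,305), red lid on the desk. I'll measure it closely, then lay it down under control and swing it again from the lid end.

Run:
```python
from h import *
o=bot.get_obs()
for c in("scene","top","wrist"):
    im=bot.get_image(c);im["obs"]=o;P,u,v=cloud(im)
    hs=cv2.cvtColor(im["color"],cv2.COLOR_BGR2HSV)[v,u]
    k=(P[:,2]>.06)&(P[:,2]<.074)&(np.hypot(P[:,0]-.48,P[:,1]-.30)<.06)&(hs[:,2]>60)
    if k.sum()>20:
        Q=P[k];print(c,k.sum(),Q.mean(0).round(3),Q.min(0).round(3),Q.max(0).round(3),cv2.minEnclosingCircle((Q[:,:2]*1000).astype(np.float32)))
        C=Q.mean(0);print(np.linalg.svd(Q-C)[2][2].round(2))
```

```text
scene 304 [0.489 0.295 0.066] [0.464 0.265 0.06 ] [0.521 0.319 0.072] ((491.8736267089844, 291.1179504394531), 28.85869598388672)
[-0.03  0.03  1.  ]
top 521 [0.497 0.289 0.068] [0.47  0.262 0.06 ] [0.525 0.317 0.072] ((496.688720703125, 289.35845947265625), 28.064891815185547)
[-0.   -0.02  1.  ]
wrist 3066 [0.491 0.292 0.067] [0.465 0.263 0.061] [0.52  0.318 0.069] ((492.5905456542969, 290.3411865234375), 27.85759925842285)
[-0.01  0.01  1.  ]
```

Run:
```python
from h import *
plan((.5,.32,.16,2.75,3),(.55,.2905,.12,3.14,3),(.55,.2905,.058,3.14,2),(.55,.2905,.058,3.14,1))
```

```text
[[-0.028, 0.014, 0.001, -0.13], [-0.056, 0.028, 0.001, -0.26], [-0.084, 0.042, 0.002, -0.39], [-0.103, 0.047, 0.015, -0.52], [-0.122, 0.052, 0.029, -0.65], [-0.14, 0.057, 0.042, -0.78], [-0.141, 0.057, 0.073, -0.78], [-0.141, 0.057, 0.104, -0.78], [-0.141, 0.057, 0.104, -0.78]]
```

Call:
{"method": "jog_arm", "body": {
  "series": [
    [-0.028,0.014,0.001,-0.13],
    [-0.056,0.028,0.001,-0.26],
    [-0.084,0.042,0.002,-0.39],
    [-0.103,0.047,0.015,-0.52],
    [-0.122,0.052,0.029,-0.65],
    [-0.14,0.057,0.042,-0.78],
    [-0.141,0.057,0.073,-0.78],
    [-0.141,0.057,0.104,-0.78],
    [-0.141,0.057,0.104,-0.78]
  ],
  "claw": 1
}}

```text
time_s: 12.98
tool_pos: [0.5491, 0.289, 0.0557]
eef_rot: [-0.009, -3.137, 0.004]
contact_force: [-0.1, -0.4, 0.8]
width: 0.006
grip_force: 0.0
```

Call:
{"method": "jog_arm", "body": {
  "series": [
    [0.006,0,0,0],
    [0.012,0,0,0],
    [0.018,0,0,0],
    [0.024,0,0,0],
    [0.03,0,0,0],
    [0.036,0,0,0],
    [0.042,0,0,0]
  ]
}}

```text
time_s: 13.85
tool_pos: [0.5083, 0.2906, 0.0585]
eef_rot: [0.009, 3.141, 0.0]
contact_force: [0.5, -0.6, 2.0]
width: -0.001
grip_force: 0.9
```

```bash
cat > jar.py <<'E'
from h import *
import sys
cx,cy=map(float,sys.argv[1:3])
o=bot.get_obs();print(o["tool_pos"].round(4),yaw(o)[0].round(3),o["contact_force"].round(1))
for c in("scene","top"):
    im=bot.get_image(c);P,u,v=cloud(im);hs=cv2.cvtColor(im["color"],cv2.COLOR_BGR2HSV)[v,u]
    red=((hs[:,0]<8)|(hs[:,0]>172))&(hs[:,1]>130)
    wh=(hs[:,1]<70)&(hs[:,2]>70)
    a=(P[:,2]>.012)&(P[:,2]<.085)&(np.hypot(P[:,0]-cx,P[:,1]-cy)<.08)&(red|wh)
    print(c,a.sum(),"mean",P[a].mean(0).round(3),P[a].min(0).round(3),P[a].max(0).round(3))
    if (a&red).sum()>3:print(" lid",(a&red).sum(),P[a&red].mean(0).round(3),P[a&red].min(0).round(3),P[a&red].max(0).round(3))
    print(" rect",np.round(np.hstack([np.ravel(x) for x in cv2.minAreaRect((P[a,:2]*1000).astype(np.float32))])))
    k=a&(P[:,2]>.045);C=P[k].mean(0);print(" top normal",np.linalg.svd(P[k]-C)[2][2].round(2),k.sum())
E
python3 jar.py .47 .29
```

```text
[0.5083 0.2906 0.0585] 3.136 [ 0.5 -0.6  2. ]
scene 637 mean [0.461 0.298 0.062] [0.435 0.267 0.013] [0.501 0.322 0.084]
 lid 17 [0.472 0.31  0.016] [0.456 0.286 0.013] [0.489 0.319 0.022]
 rect [468. 296.  65.  54.   9.]
 top normal [-0.38  0.19  0.91] 524
top 253 mean [0.483 0.273 0.062] [0.457 0.263 0.016] [0.498 0.295 0.085]
 lid 21 [0.491 0.265 0.024] [0.479 0.263 0.016] [0.498 0.268 0.031]
 rect [478. 279.  32.  41.  87.]
 top normal [-0.49  0.75 -0.44] 211
```

Call:
{"method": "jog_arm", "body": {
  "series": [
    [0.006,0,0,0],
    [0.012,0,0,0],
    [0.018,0,0,0],
    [0.024,0,0,0],
    [0.03,0,0,0],
    [0.036,0,0,0],
    [0.036,0,0,0],
    [0.036,0,0,0]
  ]
}}

```text
time_s: 14.95
tool_pos: [0.4734, 0.2932, 0.0609]
eef_rot: [0.008, 3.138, 0.006]
contact_force: [-1.7, 1.9, 18.1]
width: 0.001
grip_force: 7.6
```

Call:
{"method": "jog_arm", "body": {
  "series": [
    [-0.03,0,-0.04,0],
    [-0.06,0,-0.09,0],
    [-0.06,0,-0.13,0],
    [-0.06,0,-0.13,0]
  ],
  "claw": -1
}}

```text
time_s: 15.45
tool_pos: [0.5334, 0.2918, 0.1915]
eef_rot: [0.009, 3.138, 0.005]
contact_force: [0.0, 1.0, -0.8]
width: 0.846
grip_force: 0.0
```

```bash
python3 jar.py .43 .29
```

```text
[0.5334 0.2918 0.1915] 3.136 [ 0.   1.  -0.8]
scene 744 mean [0.417 0.305 0.043] [0.392 0.272 0.012] [0.465 0.33  0.061]
 lid 79 [0.456 0.302 0.049] [0.448 0.276 0.03 ] [0.465 0.323 0.058]
 rect [428. 300.  56.  71.  85.]
 top normal [-0.    0.03  1.  ] 419
top 339 mean [0.448 0.284 0.047] [0.412 0.267 0.014] [0.469 0.316 0.061]
 lid 137 [0.459 0.288 0.05 ] [0.45  0.267 0.03 ] [0.467 0.314 0.059]
 rect [451. 282.  72.  36.  40.]
 top normal [-0.04 -0.11  0.99] 222
```

```bash
cat > wr.py <<'E'
from h import *
import sys
cx,cy=map(float,sys.argv[1:3])
o=bot.get_obs();im=bot.get_image("wrist");im["obs"]=o
P,u,v=cloud(im);hs=cv2.cvtColor(im["color"],cv2.COLOR_BGR2HSV)[v,u]
a=(P[:,2]>.02)&(P[:,2]<.075)&(np.hypot(P[:,0]-cx,P[:,1]-cy)<.065)
red=a&((hs[:,0]<8)|(hs[:,0]>172))&(hs[:,1]>130)
for lo in(.02,.048,.064):
    k=a&(P[:,2]>lo)
    if k.sum()>20:print(lo,k.sum(),np.round(np.hstack([np.ravel(x) for x in cv2.minAreaRect((P[k,:2]*1000).astype(np.float32))]),1))
print("lid",red.sum(),P[red].mean(0).round(3),"white",P[a&~red].mean(0).round(3),P[a,2].max())
E
python3 wr.py .43 .297
```

```text
0.02 6600 [430.1 298.1  55.7  67.5  83.2]
0.048 4985 [430.4 301.4  46.2  68.   85.2]
lid 1148 [0.457 0.295 0.05 ] white [0.423 0.299 0.051] 0.061663152535414656
```

Run:
```python
from h import *
plan((.452,.2955,.11,3.03,3),(.452,.2955,.007,3.03,3),(.452,.2955,.007,3.03,1))
```

```text
[[0.027, 0.002, 0.026, 0.04], [0.053, 0.003, 0.052, 0.07], [0.08, 0.005, 0.077, 0.11], [0.08, 0.005, 0.112, 0.11], [0.08, 0.005, 0.146, 0.11], [0.08, 0.005, 0.18, 0.11], [0.08, 0.005, 0.18, 0.11]]
```

Call:
{"method": "jog_arm", "body": {
  "series": [
    [0.027,0.002,0.026,0.04],
    [0.053,0.003,0.052,0.07],
    [0.08,0.005,0.077,0.11],
    [0.08,0.005,0.112,0.11],
    [0.08,0.005,0.146,0.11],
    [0.08,0.005,0.18,0.11],
    [0.08,0.005,0.18,0.11]
  ]
}}

```text
time_s: 16.48
tool_pos: [0.4498, 0.2939, 0.005]
eef_rot: [-0.18, -3.13, 0.006]
contact_force: [-0.8, -0.0, 1.2]
width: 1.003
grip_force: 0.0
```

Call:
{"method": "jog_arm", "body": {
  "series": [
    [0,0,0,0],
    [0,0,0,0],
    [0,0,0,0],
    [0,0,0,0],
    [0,0,0,0]
  ],
  "claw": -0.25,
  "force": 20
}}

```text
time_s: 17.1
tool_pos: [0.4535, 0.2964, 0.0098]
eef_rot: [0.182, 3.134, 0.002]
contact_force: [-0.6, -1.0, 7.4]
width: 0.632
grip_force: 20.5
```

Call:
{"method": "jog_arm", "body": {
  "series": [
    [0,0,-0.02,0],
    [0,0,-0.04,0],
    [0,0,-0.055,0],
    [0,0,-0.055,0]
  ],
  "claw": -0.27
}}

```text
time_s: 17.6
tool_pos: [0.4535, 0.2964, 0.0651]
eef_rot: [0.182, 3.134, 0.002]
contact_force: [0.1, 0.3, -1.8]
width: 0.639
grip_force: 11.6
```

Call:
{"method": "jog_arm", "body": {
  "series": [
    [0,0,0,0],
    [0,0,0,0]
  ],
  "claw": -0.28
}}

```text
time_s: 17.85
tool_pos: [0.4522, 0.2954, 0.0626]
eef_rot: [-0.182, -3.135, 0.001]
contact_force: [-0.3, 0.2, -1.6]
width: 0.642
grip_force: 6.1
```

```bash
cat > tilt2.py <<'E'
from h import *
# tilt of the held jar: white+red points in tool xz-plane, seen by top and scene
o=bot.get_obs();R=Rn.from_rotvec(o["eef_rot"]).as_matrix();p=o["tool_pos"]
print(p.round(4),"w",o["width"].round(4),"g",o["grip_force"].round(2),o["contact_force"].round(1))
for c in("scene","top"):
    im=bot.get_image(c);P,u,v=cloud(im);hs=cv2.cvtColor(im["color"],cv2.COLOR_BGR2HSV)[v,u]
    T=(P-p)@R;red=((hs[:,0]<8)|(hs[:,0]>172))&(hs[:,1]>130);wh=(hs[:,1]<70)&(hs[:,2]>70)
    a=(abs(T[:,0])<.08)&(abs(T[:,1])<.027)&(P[:,2]>.01)&(T[:,2]>-.07)
    for n,m in(("red",red),("wh",wh)):
        k=a&m
        if k.sum()<15: continue
        Q=P[k];best=None;rng=np.random.default_rng(0)
        for _ in range(300):
            A,B,C=Q[rng.choice(len(Q),3,False)];nn=np.cross(B-A,C-A);l=np.linalg.norm(nn)
            if l<1e-6:continue
            i=abs((Q-A)@nn/l)<.0015
            if best is None or i.sum()>best.sum():best=i
        C=Q[best].mean(0);nn=np.linalg.svd(Q[best]-C)[2][2];nn*=np.sign(nn[2])
        print(c,n,k.sum(),best.sum(),"tool",((C-p)@R).round(3),"n(tool)",(nn@R).round(2),"zrange",Q[:,2].min().round(3),Q[:,2].max().round(3))
E
python3 tilt2.py
```

```text
Traceback (most recent call last):
  File "tilt2.py", line 4, in <module>
    print(p.round(4),"w",o["width"].round(4),"g",o["grip_force"].round(2),o["contact_force"].round(1))
                         ^^^^^^^^^^^^^^^^
AttributeError: 'float' object has no attribute 'round'
```

Call:
{"method": "jog_arm", "body": {
  "series": [
    [0,0,0,0],
    [0,0,0,0]
  ],
  "claw": -0.284
}}

```text
time_s: 18.1
tool_pos: [0.4524, 0.2958, 0.063]
eef_rot: [-0.182, -3.136, 0.0]
contact_force: [0.0, 0.0, -1.1]
width: 0.64
grip_force: 4.5
```

```bash
sed -i 's/o\["width"\].round(4)/round(float(o["width"]),4)/;s/o\["grip_force"\].round(2)/round(float(o["grip_force"]),2)/' tilt2.py; python3 tilt2.py
```

```text
[0.4524 0.2958 0.063 ] w 0.6397 g 4.45 [ 0.   0.  -1.1]
scene red 82 37 tool [-0.001  0.002 -0.044] n(tool) [ 0.05  0.04 -1.  ] zrange 0.093 0.111
scene wh 697 221 tool [ 0.056  0.003 -0.019] n(tool) [-1.    0.01 -0.05] zrange 0.049 0.132
top wh 268 127 tool [ 0.034 -0.016 -0.039] n(tool) [ 0.02 -0.57 -0.82] zrange 0.071 0.113
```

Call:
{"method": "jog_arm", "body": {
  "series": [
    [0,0,0,0],
    [0,0,0,0]
  ],
  "claw": -0.288
}}

```text
time_s: 18.45
tool_pos: [0.4526, 0.2959, 0.0633]
eef_rot: [-0.182, -3.136, -0.0]
contact_force: [0.4, -0.9, -1.4]
width: 0.648
grip_force: 3.2
```

```bash
python3 tilt2.py
```

```text
[0.4526 0.2959 0.0633] w 0.6478 g 3.24 [ 0.4 -0.9 -1.4]
scene red 102 39 tool [ 0.004  0.007 -0.045] n(tool) [ 0.09  0.26 -0.96] zrange 0.09 0.119
scene wh 704 213 tool [ 0.056  0.001 -0.009] n(tool) [-0.97  0.01 -0.24] zrange 0.044 0.131
top wh 294 131 tool [ 0.036 -0.015 -0.032] n(tool) [ 0.25 -0.59 -0.77] zrange 0.065 0.108
```

Call:
{"method": "jog_arm", "body": {
  "series": [
    [0,0,0,0],
    [0,0,0,0]
  ]
}}

```text
time_s: 18.8
tool_pos: [0.4526, 0.2959, 0.0634]
eef_rot: [0.182, 3.136, 0.0]
contact_force: [-0.8, 0.7, -1.4]
width: 0.644
grip_force: 3.4
```

```bash
python3 tilt2.py
```

```text
[0.4526 0.2959 0.0634] w 0.6442 g 3.38 [-0.8  0.7 -1.4]
scene red 109 38 tool [ 0.007  0.005 -0.045] n(tool) [ 0.08  0.21 -0.98] zrange 0.089 0.114
scene wh 689 188 tool [ 0.055  0.001 -0.005] n(tool) [-0.94  0.   -0.34] zrange 0.041 0.133
top red 15 14 tool [-0.017 -0.01  -0.013] n(tool) [-0.98 -0.07 -0.18] zrange 0.071 0.1
top wh 294 135 tool [ 0.036 -0.016 -0.032] n(tool) [ 0.25 -0.59 -0.77] zrange 0.065 0.108
```

Call:
{"method": "jog_arm", "body": {
  "series": [
    [0,0,0,0],
    [0,0,0,0],
    [0,0,0,0]
  ],
  "claw": -0.29
}}

```text
time_s: 19.27
tool_pos: [0.4526, 0.2958, 0.0634]
eef_rot: [0.182, 3.136, 0.0]
contact_force: [-0.7, 0.8, -1.2]
width: 0.647
grip_force: 3.0
```

```bash
python3 tilt2.py
```

```text
[0.4526 0.2958 0.0634] w 0.6469 g 2.97 [-0.7  0.8 -1.2]
scene red 121 45 tool [ 0.013  0.006 -0.046] n(tool) [ 0.37  0.16 -0.92] zrange 0.094 0.117
scene wh 634 170 tool [ 0.042  0.004 -0.028] n(tool) [ 0.54  0.08 -0.84] zrange 0.036 0.133
top red 32 30 tool [-0.018 -0.009 -0.017] n(tool) [-0.86 -0.01 -0.51] zrange 0.072 0.101
top wh 305 141 tool [ 0.038 -0.014 -0.026] n(tool) [ 0.46 -0.56 -0.69] zrange 0.061 0.107
```

Call:
{"method": "jog_arm", "body": {
  "series": [
    [0,0,0,0],
    [0,0,0,0],
    [0,0,0,0],
    [0,0,0,0]
  ]
}}

```text
time_s: 19.88
tool_pos: [0.4526, 0.2959, 0.0633]
eef_rot: [-0.182, -3.136, -0.0]
contact_force: [0.6, -0.3, -0.9]
width: 0.643
grip_force: 3.0
```

```bash
python3 tilt2.py
```

```text
[0.4526 0.2959 0.0633] w 0.6433 g 2.97 [ 0.6 -0.3 -0.9]
scene red 120 46 tool [ 0.011  0.006 -0.045] n(tool) [ 0.8   0.27 -0.53] zrange 0.095 0.115
scene wh 644 150 tool [ 0.042  0.004 -0.029] n(tool) [ 0.54  0.08 -0.84] zrange 0.032 0.133
top red 31 26 tool [-0.019 -0.007 -0.017] n(tool) [-0.83  0.05 -0.56] zrange 0.074 0.1
top wh 304 148 tool [ 0.038 -0.011 -0.028] n(tool) [ 0.51 -0.4  -0.76] zrange 0.059 0.107
```

Holding at about 56° from vertical; loosen a little more.

Call:
{"method": "jog_arm", "body": {
  "series": [
    [0,0,0,0],
    [0,0,0,0],
    [0,0,0,0]
  ],
  "claw": -0.2925
}}

```text
time_s: 20.35
tool_pos: [0.4526, 0.2959, 0.0634]
eef_rot: [0.182, 3.136, 0.0]
contact_force: [-0.4, 1.0, -1.6]
width: 0.645
grip_force: 2.1
```

```bash
python3 tilt2.py
```

```text
[0.4526 0.2959 0.0634] w 0.6449 g 2.1 [-0.4  1.  -1.6]
scene red 253 151 tool [ 0.007  0.001 -0.038] n(tool) [-0.4   0.01 -0.92] zrange 0.089 0.11
scene wh 537 151 tool [ 0.042 -0.008 -0.01 ] n(tool) [ 0.82 -0.42 -0.38] zrange 0.043 0.133
top red 64 31 tool [ 0.024 -0.013 -0.041] n(tool) [ 0.76 -0.46 -0.46] zrange 0.089 0.113
top wh 151 81 tool [ 0.031 -0.02  -0.007] n(tool) [ 0.62 -0.75 -0.21] zrange 0.04 0.094
```

Call:
{"method": "jog_arm", "body": {
  "series": [
    [0,0,0,0],
    [0,0,0.01,0],
    [0,0,0.02,0],
    [0,0,0.026,0],
    [0,0,0.03,0],
    [0,0,0.033,0],
    [0,0,0.033,0]
  ],
  "claw": -0.284
}}

```text
time_s: 21.32
tool_pos: [0.4526, 0.296, 0.0303]
eef_rot: [0.181, 3.136, 0.0]
contact_force: [0.3, 1.3, 0.7]
width: 0.642
grip_force: 1.3
```

```bash
python3 tilt2.py
```

```text
[0.4526 0.296  0.0303] w 0.6421 g 1.27 [0.3 1.3 0.7]
scene red 313 192 tool [ 0.013  0.002 -0.041] n(tool) [-0.23  0.02 -0.97] zrange 0.06 0.079
scene wh 461 129 tool [ 0.043 -0.008 -0.008] n(tool) [ 0.87 -0.45 -0.2 ] zrange 0.011 0.1
top red 60 31 tool [ 0.026 -0.016 -0.045] n(tool) [ 0.65 -0.58 -0.48] zrange 0.06 0.082
top wh 114 68 tool [ 0.033 -0.019 -0.009] n(tool) [ 0.68 -0.7  -0.21] zrange 0.013 0.066
```

Call:
{"method": "jog_arm", "body": {
  "series": [
    [0,0,0.003,0],
    [0,0,0.005,0],
    [0,0,0.005,0]
  ]
}}

```text
time_s: 21.8
tool_pos: [0.4525, 0.2956, 0.0251]
eef_rot: [-0.182, -3.136, 0.0]
contact_force: [0.1, 1.1, 0.8]
width: 0.646
grip_force: 0.0
```

Call:
{"method": "jog_arm", "body": {
  "series": [
    [0,0,0,0],
    [0,0,0,0],
    [0,0,0,0],
    [0,0,0,0],
    [0,0,0,0],
    [0,0,0,0]
  ],
  "claw": -1
}}

```text
time_s: 22.55
tool_pos: [0.4526, 0.2959, 0.0254]
eef_rot: [0.182, 3.136, 0.0]
contact_force: [0.1, -0.4, -1.2]
width: 0.998
grip_force: 0.0
```

```bash
python3 tilt2.py
```

```text
[0.4526 0.2959 0.0254] w 0.9981 g 0.0 [ 0.1 -0.4 -1.2]
scene red 382 230 tool [ 0.028  0.    -0.042] n(tool) [-0.    0.01 -1.  ] zrange 0.053 0.072
scene wh 350 104 tool [ 0.049  0.013 -0.008] n(tool) [ 0.81  0.58 -0.07] zrange 0.011 0.066
top red 121 76 tool [ 0.03  -0.015 -0.043] n(tool) [-0.01 -0.   -1.  ] zrange 0.058 0.072
top wh 25 23 tool [ 0.037 -0.024 -0.014] n(tool) [ 0.56 -0.83 -0.02] zrange 0.016 0.052
```

Call:
{"method": "jog_arm", "body": {
  "series": [
    [0,0,-0.06,0],
    [-0.02,0,-0.11,0],
    [-0.04,0,-0.14,0],
    [-0.04,0,-0.14,0]
  ]
}}

```text
time_s: 23.15
tool_pos: [0.4948, 0.2915, 0.1678]
eef_rot: [0.185, 3.132, 0.004]
contact_force: [-0.7, -0.5, -1.4]
width: 0.999
grip_force: 0.0
```

```bash
python3 wr.py .425 .298; python3 -c "
from h import *
o=bot.get_obs();print(o['tool_pos'],yaw(o)[0],o['joint_positions'].round(2))
im=bot.get_image('top');P,u,v=cloud(im)
for n,bb in dict(vise=(.45,.63,.06,.2),around=(.35,.5,-.2,.05)).items():
    a=(P[:,0]>bb[0])&(P[:,0]<bb[1])&(P[:,1]>bb[2])&(P[:,1]<bb[3]);print(n,np.percentile(P[a,2],99.5).round(3))
"
```

```text
0.02 5264 [426.7 297.5  54.8  56.1  53.2]
0.048 5237 [427.4 297.1  54.5  54.1  39.2]
0.064 5236 [427.4 297.1  54.5  54.1  39.2]
lid 5107 [0.427 0.297 0.067] white [0.415 0.294 0.06 ] 0.07020969116219053
[0.49307605 0.29128287 0.16598547] 3.024664286696455 [ 0.11  0.47 -0.93  1.58  0.39  1.29  0.57]
vise 0.593
around 0.61
```

Run:
```python
from h import *
plan((.427,.297,.12,3.03,2),(.427,.297,.034,3.03,3),(.427,.297,.034,3.03,1))
```

```text
[[0.033, -0.001, 0.022, -0.0], [0.065, -0.002, 0.045, -0.0], [0.065, -0.002, 0.074, -0.0], [0.065, -0.002, 0.102, -0.0], [0.065, -0.002, 0.131, -0.0], [0.065, -0.002, 0.131, -0.0]]
```

Call:
{"method": "jog_arm", "body": {
  "series": [
    [0.033,-0.001,0.022,0],
    [0.065,-0.002,0.045,0],
    [0.065,-0.002,0.074,0],
    [0.065,-0.002,0.102,0],
    [0.065,-0.002,0.131,0],
    [0.065,-0.002,0.131,0]
  ]
}}

```text
time_s: 24.0
tool_pos: [0.4247, 0.2953, 0.0316]
eef_rot: [-0.179, -3.131, 0.005]
contact_force: [-0.5, -1.4, 0.5]
width: 1.004
grip_force: 0.0
```

Call:
{"method": "jog_arm", "body": {
  "series": [
    [0,0,0,0],
    [0,0,0,0],
    [0,0,0,0],
    [0,0,0,0],
    [0,0,0,0]
  ],
  "claw": 1,
  "force": 30
}}

```text
time_s: 24.62
tool_pos: [0.4279, 0.2975, 0.0358]
eef_rot: [0.181, 3.135, 0.002]
contact_force: [-2.4, -0.9, 6.7]
width: 0.636
grip_force: 31.4
```

Run:
```python
from h import *
o=bot.get_obs();print(o["tool_pos"],o["width"],o["grip_force"])
z=o["tool_pos"][2]
plan((.427,.297,z+.12,3.03,3),(.44,.1,z+.12,3.15,5),(.4962,-.0956,z+.1,3.265,5),(.4962,-.0956,z+.002,3.265,4),(.4962,-.0956,z+.002,3.265,2))
```

```text
[0.42794739 0.29746643 0.03579844] 0.6364003346808751 31.426742828107308
[[0.0, -0.0, -0.04, -0.0], [0.0, -0.0, -0.08, -0.0], [0.001, -0.0, -0.12, -0.0], [-0.006, -0.039, -0.12, -0.03], [-0.014, -0.078, -0.12, -0.05], [-0.021, -0.117, -0.12, -0.08], [-0.028, -0.156, -0.12, -0.1], [-0.035, -0.195, -0.12, -0.12], [-0.051, -0.232, -0.116, -0.15], [-0.066, -0.27, -0.112, -0.17], [-0.082, -0.307, -0.108, -0.19], [-0.098, -0.345, -0.104, -0.22]]
[[-0.113, -0.382, -0.1, -0.24], [-0.113, -0.382, -0.076, -0.24], [-0.113, -0.383, -0.051, -0.24], [-0.113, -0.383, -0.027, -0.24], [-0.113, -0.383, -0.002, -0.24], [-0.113, -0.383, -0.002, -0.24], [-0.113, -0.383, -0.002, -0.24]]
```

Call:
{"method": "jog_arm", "body": {
  "series": [
    [0,0,-0.04,0],
    [0,0,-0.08,0],
    [0.001,0,-0.12,0],
    [-0.006,-0.039,-0.12,-0.03],
    [-0.014,-0.078,-0.12,-0.05],
    [-0.021,-0.117,-0.12,-0.08],
    [-0.028,-0.156,-0.12,-0.1],
    [-0.035,-0.195,-0.12,-0.12],
    [-0.051,-0.232,-0.116,-0.15],
    [-0.066,-0.27,-0.112,-0.17],
    [-0.082,-0.307,-0.108,-0.19],
    [-0.113,-0.382,-0.1,-0.24]
  ]
}}

```text
time_s: 26.12
tool_pos: [0.4913, -0.0773, 0.1373]
eef_rot: [-0.202, 3.133, -0.001]
contact_force: [0.5, -1.0, -0.3]
width: 0.633
grip_force: 32.8
```

Run:
```python
from h import *
o=bot.get_obs();print(o["tool_pos"],o["width"],o["grip_force"],yaw(o),o['joint_positions'].round(2))
plan((.4962,-.0956,.11,3.265,2),(.4962,-.0956,.039,3.265,4),(.4962,-.0956,.039,3.265,2))
```

```text
[ 0.49129678 -0.07731415  0.1372971 ] 0.632706254375611 32.78998838060943 (np.float64(-3.012640325490089), np.float64(-0.999997009253388)) [ 0.85  0.29 -0.88  1.82  0.24  1.15  1.59]
[[-0.001, -0.009, 0.014, -3.14], [-0.002, -0.019, 0.027, -6.28], [-0.002, -0.019, 0.045, -6.28], [-0.002, -0.019, 0.063, -6.28], [-0.002, -0.019, 0.081, -6.28], [-0.002, -0.019, 0.098, -6.28], [-0.002, -0.019, 0.098, -6.28], [-0.002, -0.019, 0.098, -6.28]]
```

Call:
{"method": "jog_arm", "body": {
  "series": [
    [-0.001,-0.009,0.014,0],
    [-0.002,-0.019,0.027,0],
    [-0.002,-0.019,0.045,0],
    [-0.002,-0.019,0.063,0],
    [-0.002,-0.019,0.081,0],
    [-0.002,-0.019,0.098,0],
    [-0.002,-0.019,0.098,0]
  ]
}}

```text
time_s: 27.0
tool_pos: [0.4942, -0.0956, 0.037]
eef_rot: [0.196, -3.134, -0.002]
contact_force: [1.0, -1.2, -0.8]
width: 0.634
grip_force: 33.9
```

```bash
cat > fit.py <<'E'
from h import *
import sys
x0,y0,th=.5409,-.0901,.1231
Rl=np.array([[np.cos(th),np.sin(th)],[-np.sin(th),np.cos(th)]])
o=bot.get_obs();p=o["tool_pos"];print("tcp",p.round(4),"lane",(Rl@(p[:2]-[x0,y0])).round(4),"yaw-th",((yaw(o)[0]-th+.5)%np.pi-.5).round(3),o["contact_force"].round(1),"g",round(float(o["grip_force"]),1))
for c in sys.argv[1:]:
    im=bot.get_image(c);im["obs"]=o;P,u,v=cloud(im);hs=cv2.cvtColor(im["color"],cv2.COLOR_BGR2HSV)[v,u]
    red=((hs[:,0]<8)|(hs[:,0]>172))&(hs[:,1]>130)&(P[:,2]>.05)&(P[:,2]<.11)
    L=(P[:,:2]-[x0,y0])@Rl.T
    k=red&(abs(L[:,1])<.05)&(L[:,0]>-.12)&(L[:,0]<.17)
    msk=np.zeros((480,640),np.uint8);msk[v[k],u[k]]=1
    n,lab,st,_=cv2.connectedComponentsWithStats(msk);lb=lab[v,u]
    for i in range(1,n):
        if st[i,4]>25:
            q=k&(lb==i);t=q&(P[:,2]>P[q,2].max()-.012)
            print(c,st[i,4],"lane mid",((L[q].min(0)+L[q].max(0))/2).round(4),"span",np.ptp(L[q],0).round(3),"z med",np.median(P[q,2]).round(3))
E
python3 fit.py top
```

```text
tcp [ 0.4942 -0.0956  0.037 ] lane [-0.047   0.0003] yaw-th 0.002 [ 1.  -1.2 -0.8] g 33.9
top 157 lane mid [0.0601 0.0146] span [0.035 0.025] z med 0.069
top 130 lane mid [ 0.059  -0.0157] span [0.034 0.022] z med 0.069
```

Call:
{"method": "jog_arm", "body": {
  "series": [
    [0,0,0.002,0],
    [0,0,0.002,0]
  ]
}}

```text
time_s: 27.3
tool_pos: [0.495, -0.0963, 0.0365]
eef_rot: [-0.195, 3.135, -0.0]
contact_force: [-0.3, -0.9, -0.7]
width: 0.634
grip_force: 33.9
```

Call:
{"method": "jog_arm", "body": {
  "series": [
    [0,0,0,0],
    [0,0,0,0],
    [0,0,0,0],
    [0,0,-0.04,0],
    [0,0,-0.08,0],
    [0,0,-0.09,0]
  ],
  "claw": -1
}}

```text
time_s: 28.05
tool_pos: [0.4963, -0.0961, 0.1288]
eef_rot: [-0.195, 3.132, -0.002]
contact_force: [0.4, -0.0, -0.1]
width: 0.997
grip_force: 0.0
```

```bash
python3 fit.py scene
python3 - <<'E'
from h import *
o=bot.get_obs();z=o["tool_pos"][2]; y=yaw(o)[0]
plan((.4471,-.1017,z,y,2),(.4471,-.1017,.016,y,3),(.4471,-.1017,.016,y,1))
E
```

```text
tcp [ 0.4963 -0.0961  0.1288] lane [-0.045  -0.0005] yaw-th 0.001 [ 0.4 -0.  -0.1] g 0.0
scene 43 lane mid [0.0641 0.0131] span [0.023 0.032] z med 0.068
scene 78 lane mid [0.0329 0.0141] span [0.028 0.037] z med 0.065
scene 219 lane mid [-0.0461  0.0029] span [0.055 0.051] z med 0.067
[[0.025, 0.0, -0.0, 0.0], [0.049, 0.001, -0.0, 0.0], [0.05, 0.001, 0.037, 0.0], [0.05, 0.001, 0.075, 0.0], [0.05, 0.001, 0.112, 0.0], [0.05, 0.001, 0.112, 0.0]]
```

Call:
{"method": "jog_arm", "body": {
  "series": [
    [0.025,0,0,0],
    [0.05,0.001,0,0],
    [0.05,0.001,0,0],
    [0.05,0.001,0.037,0],
    [0.05,0.001,0.075,0],
    [0.05,0.001,0.112,0],
    [0.05,0.001,0.112,0]
  ],
  "claw": 1
}}

```text
time_s: 28.98
tool_pos: [0.4432, -0.1002, 0.0117]
eef_rot: [0.196, -3.13, -0.005]
contact_force: [-0.7, 0.3, 0.9]
width: 0.004
grip_force: 0.0
```

Call:
{"method": "jog_arm", "body": {
  "series": [
    [-0.008,0,0,0],
    [-0.016,0,0,0],
    [-0.024,0,0,0],
    [-0.032,0,0,0],
    [-0.04,0,0,0],
    [-0.047,0,0,0],
    [-0.047,0,0,0]
  ]
}}

```text
time_s: 29.85
tool_pos: [0.4923, -0.0952, 0.0142]
eef_rot: [-0.196, 3.135, 0.001]
contact_force: [-1.0, 0.3, -0.4]
width: -0.002
grip_force: 0.0
```

```bash
python3 fit.py scene top
```

```text
tcp [ 0.4923 -0.0952  0.0142] lane [-0.0489  0.0009] yaw-th 0.002 [-1.   0.3 -0.4] g 0.0
scene 43 lane mid [0.0641 0.0123] span [0.025 0.035] z med 0.068
scene 118 lane mid [0.0143 0.0101] span [0.061 0.041] z med 0.066
top 157 lane mid [0.0598 0.0146] span [0.035 0.025] z med 0.069
top 131 lane mid [ 0.059  -0.0156] span [0.034 0.022] z med 0.069
top 35 lane mid [0.0316 0.0111] span [0.01  0.017] z med 0.069
```

Call:
{"method": "jog_arm", "body": {
  "series": [
    [-0.008,0,0,0],
    [-0.016,0,0,0],
    [-0.024,0,0,0],
    [-0.03,0,0,0],
    [-0.036,0,0,0],
    [-0.036,0,0,0]
  ]
}}

```text
time_s: 30.7
tool_pos: [0.528, -0.0908, 0.0142]
eef_rot: [-0.195, 3.135, 0.001]
contact_force: [0.1, -0.5, 0.3]
width: 0.001
grip_force: 0.0
```

```bash
python3 fit.py scene top
```

```text
tcp [ 0.528  -0.0908  0.0142] lane [-0.0129  0.0009] yaw-th 0.001 [ 0.1 -0.5  0.3] g 0.0
scene 126 lane mid [0.0792 0.0132] span [0.051 0.035] z med 0.067
top 163 lane mid [0.0894 0.014 ] span [0.039 0.024] z med 0.069
top 136 lane mid [ 0.0905 -0.0153] span [0.037 0.021] z med 0.068
```

Call:
{"method": "jog_arm", "body": {
  "series": [
    [0.03,0,0,0],
    [0.06,0,-0.01,0],
    [0.06,0,-0.06,0],
    [0.06,0,-0.115,0],
    [0.06,0,-0.115,0]
  ],
  "claw": -1
}}

```text
time_s: 31.42
tool_pos: [0.4706, -0.0989, 0.1334]
eef_rot: [-0.194, 3.128, -0.006]
contact_force: [-1.0, -0.1, 0.3]
width: 1.001
grip_force: 0.0
```

```bash
python3 fit.py scene
python3 - <<'E'
from h import *
im=bot.get_image("scene");cv2.imwrite("pics/s5.png",im["color"][150:400,180:520])
o=bot.get_obs();y=yaw(o)[0];print(y,o["joint_positions"].round(2))
plan((.47,-.25,.14,y-.1,3),(.4635,-.3763,.14,y-.2,3),(.4635,-.3763,.034,y-.2,4),(.4635,-.3763,.034,y-.2,1))
E
```

```text
tcp [ 0.4706 -0.0989  0.1334] lane [-0.0708 -0.0001] yaw-th 0.001 [-1.  -0.1  0.3] g 0.0
scene 127 lane mid [0.0792 0.0118] span [0.049 0.039] z med 0.067
scene 173 lane mid [0.02   0.0033] span [0.048 0.055] z med 0.067
-3.017885246794343 [ 0.93  0.25 -0.9   1.87  0.22  1.12  1.65]
[[0.006, -0.05, -0.003, 0.03], [0.011, -0.1, -0.007, 0.07], [0.017, -0.15, -0.01, 0.1], [0.024, -0.192, -0.01, 0.13], [0.031, -0.233, -0.01, 0.17], [0.039, -0.275, -0.01, 0.2], [0.039, -0.275, 0.017, 0.2], [0.039, -0.275, 0.043, 0.2], [0.039, -0.275, 0.07, 0.2], [0.039, -0.275, 0.096, 0.2], [0.039, -0.275, 0.096, 0.2]]
```

View pics/s5.png

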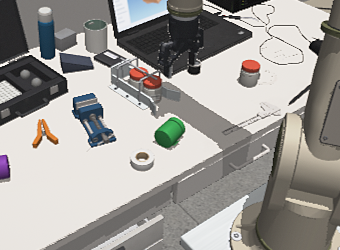

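The crop shows both jars upright in the lane at (137,75) and (152,82) and the standing jar at (250,70); the loaded jar's centre is about 26 mm inside. Now the standing jar.

Call:
{"method": "jog_arm", "body": {
  "series": [
    [0.006,-0.05,-0.003,0.03],
    [0.011,-0.1,-0.007,0.07],
    [0.017,-0.15,-0.01,0.1],
    [0.024,-0.192,-0.01,0.13],
    [0.031,-0.233,-0.01,0.17],
    [0.039,-0.275,-0.01,0.2],
    [0.039,-0.275,-0.01,0.2]
  ]
}}

```text
time_s: 32.4
tool_pos: [0.4607, -0.3799, 0.1365]
eef_rot: [-0.129, -3.136, -0.002]
contact_force: [1.4, 0.3, 0.7]
width: 1.002
grip_force: 0.0
```

```bash
python3 wr.py .463 -.376;  python3 - <<'E'
from h import *
o=bot.get_obs();print(o["tool_pos"],yaw(o)[0],o["joint_positions"].round(2))
E
```

```text
0.02 6093 [ 460.2 -378.8   56.2   55.4   74.4]
0.048 5512 [ 460.5 -378.3   54.6   55.    28.1]
0.064 5127 [ 460.6 -378.1   54.3   54.5   15.5]
lid 5111 [ 0.459 -0.378  0.067] white [ 0.44  -0.378  0.044] 0.06955851856358229
[ 0.46181922 -0.37714638  0.13689101] 3.0630015588804853 [ 1.15  0.48 -0.69  1.56  0.31  1.23  1.89]
```

Call:
{"method": "jog_arm", "body": {
  "series": [
    [0.001,0,0.025,0],
    [0.001,0,0.05,0],
    [0.001,0,0.075,0],
    [0.001,0,0.101,0],
    [0.001,0,0.101,0]
  ]
}}

```text
time_s: 33.08
tool_pos: [0.461, -0.3733, 0.0355]
eef_rot: [-0.115, -3.135, -0.006]
contact_force: [-0.9, -0.1, -0.3]
width: 0.999
grip_force: 0.0
```

Call:
{"method": "jog_arm", "body": {
  "series": [
    [0,0,0,0],
    [0,0,0,0],
    [0,0,0,0],
    [0,0,0,0],
    [0,0,0,0]
  ],
  "claw": 1,
  "force": 30
}}

```text
time_s: 33.7
tool_pos: [0.4632, -0.3762, 0.0398]
eef_rot: [0.118, 3.138, -0.002]
contact_force: [-1.6, 0.7, 7.4]
width: 0.629
grip_force: 31.6
```

Run:
```python
from h import *
o=bot.get_obs();print(o["tool_pos"],o["width"],o["grip_force"]);z=o["tool_pos"][2];y=yaw(o)[0]%(2*np.pi)
# lane x=-62
c,s=np.cos(.1231),np.sin(.1231);X,Y=.5409-.062*c,-.0901-.062*s;print(X,Y)
plan((.46,-.378,z+.06,y,2),(.455,-.24,z+.06,y+.1,4),(X,Y,z+.06,3.265,4),(X,Y,z+.06,3.265,2))
```

```text
[ 0.46323059 -0.37617345  0.0398258 ] 0.6286219642482626 31.60408229393738
0.47936916899383286 -0.09771293870266261
[[0.001, -0.001, -0.03, 0.0], [0.003, -0.002, -0.06, 0.0], [0.007, 0.032, -0.06, -0.02], [0.011, 0.066, -0.06, -0.05], [0.015, 0.101, -0.06, -0.08], [0.018, 0.135, -0.06, -0.1], [0.015, 0.171, -0.06, -0.12], [0.012, 0.207, -0.06, -0.15], [0.008, 0.243, -0.06, -0.17], [0.005, 0.279, -0.06, -0.2], [0.005, 0.279, -0.06, -0.2], [0.005, 0.279, -0.06, -0.2]]
```

Call:
{"method": "jog_arm", "body": {
  "series": [
    [0.001,-0.001,-0.03,0],
    [0.003,-0.002,-0.06,0],
    [0.007,0.032,-0.06,-0.02],
    [0.011,0.066,-0.06,-0.05],
    [0.015,0.101,-0.06,-0.08],
    [0.018,0.135,-0.06,-0.1],
    [0.015,0.171,-0.06,-0.12],
    [0.012,0.207,-0.06,-0.15],
    [0.008,0.243,-0.06,-0.17],
    [0.005,0.279,-0.06,-0.2],
    [0.005,0.279,-0.06,-0.2],
    [0.005,0.279,-0.06,-0.2]
  ]
}}

```text
time_s: 35.2
tool_pos: [0.4785, -0.0981, 0.0985]
eef_rot: [-0.195, 3.135, -0.001]
contact_force: [-0.8, 0.3, -2.7]
width: 0.63
grip_force: 32.5
```

```bash
python3 fit.py
python3 - <<'E'
from h import *
o=bot.get_obs();y=yaw(o)[0]
X,Y=.4794,-.0977
plan((X,Y,.07,y,2),(X,Y,.039,y,2),(X,Y,.039,y,1))
E
```

```text
tcp [ 0.4785 -0.0981  0.0985] lane [-0.0629 -0.0002] yaw-th 0.001 [-0.8  0.3 -2.7] g 32.5
[[-0.0, 0.0, 0.014, 0.0], [-0.001, 0.0, 0.028, 0.0], [-0.001, 0.0, 0.044, 0.0], [-0.001, 0.0, 0.059, 0.0], [-0.001, 0.0, 0.059, 0.0]]
```

Call:
{"method": "jog_arm", "body": {
  "series": [
    [0,0,0.014,0],
    [-0.001,0,0.028,0],
    [-0.001,0,0.044,0],
    [-0.001,0,0.059,0],
    [-0.001,0,0.059,0]
  ]
}}

```text
time_s: 35.83
tool_pos: [0.4792, -0.0971, 0.038]
eef_rot: [0.196, -3.135, -0.001]
contact_force: [-0.4, 0.2, -1.1]
width: 0.627
grip_force: 37.6
```

Call:
{"method": "jog_arm", "body": {
  "series": [
    [0,0,0,0],
    [0,0,0,0],
    [0,0,0,0],
    [0,0,-0.04,0],
    [0,0,-0.08,0],
    [0,0,-0.085,0]
  ],
  "claw": -1
}}

```text
time_s: 36.58
tool_pos: [0.4813, -0.0976, 0.127]
eef_rot: [-0.195, 3.131, -0.003]
contact_force: [-0.3, -0.8, -1.0]
width: 0.997
grip_force: 0.0
```

```bash
python3 fit.py scene
python3 - <<'E'
from h import *
o=bot.get_obs();y=yaw(o)[0];z=o["tool_pos"][2]
c,s=np.cos(.1231),np.sin(.1231);X,Y=.5409-.108*c,-.0901-.108*s
plan((X,Y,z,y,3),(X,Y,.016,y,3),(X,Y,.016,y,1))
E
```

```text
tcp [ 0.4813 -0.0976  0.127 ] lane [-0.0601 -0.0001] yaw-th 0.001 [-0.3 -0.8 -1. ] g 0.0
scene 128 lane mid [0.0809 0.0129] span [0.052 0.038] z med 0.067
scene 175 lane mid [0.02   0.0046] span [0.046 0.054] z med 0.067
scene 229 lane mid [-0.0665  0.0028] span [0.054 0.054] z med 0.067
[[0.016, 0.0, -0.0, 0.0], [0.031, 0.0, -0.0, 0.0], [0.047, 0.0, -0.0, 0.0], [0.047, 0.0, 0.037, 0.0], [0.047, 0.0, 0.073, 0.0], [0.048, 0.0, 0.11, 0.0], [0.048, 0.0, 0.11, 0.0]]
```

Call:
{"method": "jog_arm", "body": {
  "series": [
    [0.018,0,0,0],
    [0.036,0,0,0],
    [0.053,0,0,0],
    [0.053,0,0.037,0],
    [0.053,0,0.073,0],
    [0.053,0,0.11,0],
    [0.053,0,0.11,0]
  ],
  "claw": 1
}}

```text
time_s: 37.5
tool_pos: [0.4239, -0.1029, 0.0115]
eef_rot: [0.196, -3.13, -0.006]
contact_force: [-1.4, 0.0, 0.3]
width: -0.002
grip_force: 0.0
```

Call:
{"method": "jog_arm", "body": {
  "series": [
    [-0.008,0,0,0],
    [-0.016,0,0,0],
    [-0.024,0,0,0],
    [-0.032,0,0,0],
    [-0.04,0,0,0],
    [-0.048,0,0,0],
    [-0.056,0,0,0],
    [-0.064,0,0,0],
    [-0.064,0,0,0]
  ]
}}

```text
time_s: 38.62
tool_pos: [0.4912, -0.0957, 0.0142]
eef_rot: [-0.196, 3.135, 0.001]
contact_force: [0.3, -0.1, 1.0]
width: 0.002
grip_force: 0.0
```

```bash
python3 fit.py scene
```

```text
tcp [ 0.4912 -0.0957  0.0142] lane [-0.0501  0.0005] yaw-th 0.002 [ 0.3 -0.1  1. ] g 0.0
scene 168 lane mid [0.0902 0.0144] span [0.073 0.037] z med 0.067
scene 122 lane mid [0.013  0.0114] span [0.062 0.039] z med 0.066
```

Call:
{"method": "jog_arm", "body": {
  "series": [
    [-0.008,0,0,0],
    [-0.016,0,0,0],
    [-0.022,0,0,0],
    [-0.027,0,0,0],
    [-0.03,0,0,0],
    [-0.03,0,0,0]
  ]
}}

```text
time_s: 39.42
tool_pos: [0.5205, -0.0922, 0.0142]
eef_rot: [-0.195, 3.135, 0.0]
contact_force: [-0.3, 0.0, -0.2]
width: -0.0
grip_force: 0.0
```

Call:
{"method": "jog_arm", "body": {
  "series": [
    [-0.001,0,0,0],
    [-0.002,0,0,0],
    [-0.003,0,0,0],
    [-0.003,0,0,0]
  ]
}}

```text
time_s: 39.92
tool_pos: [0.5231, -0.092, 0.0142]
eef_rot: [-0.195, 3.135, 0.0]
contact_force: [-2.0, -0.7, -0.1]
width: 0.002
grip_force: 0.0
```

```bash
python3 fit.py scene top
```

```text
tcp [ 0.5231 -0.092   0.0142] lane [-0.0179  0.0003] yaw-th 0.001 [-2.  -0.7 -0.1] g 0.0
scene 219 lane mid [0.0977 0.0134] span [0.089 0.037] z med 0.067
top 74 lane mid [ 0.1486 -0.0164] span [0.024 0.022] z med 0.069
top 79 lane mid [0.1483 0.0131] span [0.023 0.022] z med 0.068
top 87 lane mid [ 0.1208 -0.0154] span [0.023 0.021] z med 0.068
top 277 lane mid [0.0976 0.0143] span [0.07  0.024] z med 0.069
top 149 lane mid [ 0.085  -0.0157] span [0.041 0.022] z med 0.069
```

Call:
{"method": "jog_arm", "body": {
  "series": [
    [-0.001,0,0,0],
    [-0.002,0,0,0],
    [-0.002,0,0,0]
  ]
}}

```text
time_s: 40.4
tool_pos: [0.5249, -0.0917, 0.0141]
eef_rot: [0.195, -3.135, -0.0]
contact_force: [-2.6, -0.8, 0.9]
width: 0.001
grip_force: 0.0
```

Call:
{"method": "jog_arm", "body": {
  "series": [
    [-0.001,0,0,0],
    [-0.001,0,0,0],
    [-0.001,0,0,0]
  ]
}}

```text
time_s: 40.78
tool_pos: [0.525, -0.0917, 0.0138]
eef_rot: [0.195, -3.134, 0.0]
contact_force: [-6.4, -1.1, 2.2]
width: 0.0
grip_force: 0.0
```

The force rose to 6 N while the tool stopped, with the finger face about 5 mm outside the mouth, as expected with the row at the stop. I'll retreat and check.

Call:
{"method": "jog_arm", "body": {
  "series": [
    [0.02,0,0,0],
    [0.05,0,0,0],
    [0.08,0,-0.03,0],
    [0.08,0,-0.08,0],
    [0.08,0,-0.13,0],
    [0.08,0,-0.15,0],
    [0.08,0,-0.15,0]
  ]
}}

```text
time_s: 41.65
tool_pos: [0.4484, -0.1018, 0.1661]
eef_rot: [-0.195, 3.131, -0.004]
contact_force: [0.1, -0.5, -0.8]
width: -0.007
grip_force: 0.0
```

```bash
python3 fit.py scene top
python3 - <<'E'
from h import *
im=bot.get_image("scene");cv2.imwrite("pics/s6.png",cv2.resize(im["color"][170:330,220:420],None,fx=3,fy=3))
E
```

```text
tcp [ 0.4484 -0.1018  0.1661] lane [-0.0933 -0.0003] yaw-th 0.001 [ 0.1 -0.5 -0.8] g 0.0
scene 220 lane mid [0.098  0.0127] span [0.091 0.037] z med 0.067
scene 178 lane mid [0.0238 0.0041] span [0.061 0.055] z med 0.067
top 86 lane mid [0.1495 0.0134] span [0.025 0.023] z med 0.069
top 81 lane mid [ 0.1489 -0.016 ] span [0.024 0.022] z med 0.068
top 83 lane mid [ 0.1207 -0.0154] span [0.022 0.022] z med 0.069
top 336 lane mid [0.0872 0.0142] span [0.09  0.024] z med 0.068
top 183 lane mid [ 0.0798 -0.0156] span [0.051 0.022] z med 0.069
top 347 lane mid [ 0.0171 -0.0007] span [0.039 0.053] z med 0.069
```

View pics/s6.png

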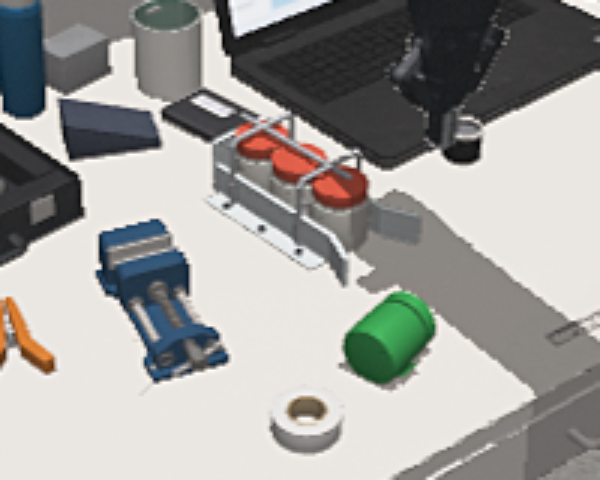

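The picture shows all three jars upright and closed up in the lane, lids at (262,138), (298,160) and (340,183), with the bystanders in place.

```bash
python3 -c "
from cell import bot
print(bot.finish_job())"
```

```text
the job is handed in; nothing more can be done
None
```

The job is handed in: all three jars stand upright and closed up in the lane with the first against the end stop, and the loupe and both tape rolls were left alone. On the first attempt the lying jar slipped from the grip and landed upside down, so I tipped it over and swung it upright on the second try.

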